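Unpile the jeweller's bench blocks into their trays

ROBOT

A 6-joint arm with a two-finger parallel gripper is mounted at the origin on the work surface. World frame = base frame: x ahead of the robot, y to its left, z up, the work surface at z = 0. Lengths are in m, angles in degrees, forces in N, time in s.
With the tool pointing down it reaches from about 0.275 to 0.825 m from the base axis. Payload 5.2 kg.
Tool frame: the origin (TCP) lies between the finger pads; the fingertips stand 8 mm ahead of it and the grasp point (between the pads) lies 11 mm behind it; z points along the fingers, y is the direction in which the jaws open and shut (so a half turn about z gives the same grasp; the last joint's range is limited). The gripper opens to 93 mm and grips with 3 to 60 N. Pads are 15 mm wide; open, the fingers measure 128 mm over their backs; the gripper's body (75 mm by 188 mm) begins 65 mm behind the grasp point.
Start: joints at [64.985, 14.817, 87.949, -0, 77.235, -11.62], TCP at [0.127, 0.535, 0.227] pointing down, gripper open.
Joint ranges: [-179.93, 179.93], [-52.35, 119.4], [10.71, 147.94], [-69.91, 249.91], [12.55, 155.21], [-178.61, 178.61]. Speed limits (degrees/s): [147.25, 147.25, 180, 180, 180, 180].

INTERFACE

Orientations are given as [roll, pitch, yaw] about the fixed x, y, z axes, in that order (R = Rz(yaw) Ry(pitch) Rx(roll)).
In Python, from plant import monitor, cams, arm gives the robot as it stands.
- The arm moves only by the tool servo_tool, never from a script. Its arguments are lists of equal length, an entry for each row: "delta_pos": the shift along the tool's x, y, z in cm, a list of three; "turn": the turn, a rotation vector about the tool's x, y, z in rad, a list of three. A call has 1 to 20 rows; each row shifts and turns the pose as measured when the row begins, along the tool's axes as they then stand; what a row does not reach is not made up. A row lasts 1/8 s, in which the tool goes at most 62.5 mm and 10.7 degrees, less where a joint would pass 70% of its speed; a pose out of reach is approached as far as the arm can. A call is refused whole if a number of a shift passes 6.25 or a number of a turn 0.188, either way. A call with a gripper value outside its range is refused whole. "jaw" is the finger opening in cm, from 0 to 9.3, set as the call begins (left out, the last holds). The fingers move at their own pace and stop on an object; "newtons" is the grip in N (left out, the last holds). Time passes only in rows, so rows that do not move let the fingers close. It gives the time, the measured TCP pose, the force and the opening at its end, in the units of the state.
- monitor.observe(): the state, without advancing time (a new reading comes with each control period).
- cams.snapshot(name): name is "side" or "top"; returns a dict with "pixels" (400x640x3 uint8, red, green, blue), "mtx" (3x3 intrinsics, pixels), "extrinsics" (4x4, takes a point from camera to world coordinates). Camera axes: x right, y up, looking along -z (the intrinsics and any distortion apply to the point x, -y, -z); pixel columns grow to the right and rows downward; lengths in m; the calibration is good to about 2 mm. A picture is of the moment at which its call begins. There is no depth.
- arm.close_job(): hands the job in, once; it reports no verdict.
The state is a dict: "clock": time; "joint_positions": joint angles; "joint_velocities": joint speeds; "effort": joint torques, N m; "eef_pos": TCP position; "tool_rot": TCP orientation; "wrist_force": force on the tool from outside, world axes, zero at the start; "ft_torque": the same for the moment, N m; "grip_width": opening from 0.0 (shut) to 1.0 (fully open).
Only numpy, scipy, OpenCV 4.12 (cv2) and the standard library are available. Lean on these libraries where they do the work, as an engineer would, in place of code of your own. Each camera call takes 0.05 s, during which the arm holds its last target.

TASK

The jeweller's blocks and dish are heaped in two piles. Take the piles apart and set each of the five in its own tray, the one that has its outline with a little room all round: flat on the tray's floor, the same way up as now, set down and not dropped.

Things in the scene. Friction and masses are not known exactly. Their poses are not given: they have to be found in the camera images.
- solder_block: Cream ceramic soldering brick with rows of small holes, 60 mm (x) by 104 mm (y), 22 mm high, about 0.2 kg. Always the bottom of a pile. Belongs in tray_long. Origin: centre of its underside, z up.
- bench_block: Plain bright steel bench block, 66 mm (x) by 66 mm (y), 22 mm high, about 0.6 kg. Always the bottom of a pile. Belongs in tray_square. Origin: centre of its underside, z up.
- glass_dish: Closed round glass dish with gilt leaves on a black liner inside, 50 mm diameter, 24 mm high, flat lid, about 0.12 kg. Lies on either the soldering brick or the steel bench block. Belongs in tray_round. Origin: centre of its underside, z up.
- swage_block: Dark steel bar-shaped block with black cross lines on top (flat to the touch), 34 mm (x) by 72 mm (y), 24 mm high, about 0.4 kg. Lies on whichever of the two bottom blocks the dish is not on. Belongs in tray_slim. Origin: centre of its underside, z up.
- doming_cube: Small brass cube with a dark round spot on each visible face, 28 mm each way, about 0.18 kg. Starts as the third layer of the pile over the soldering brick. Belongs in tray_small. Origin: centre of its underside, z up.
- tray_long: Largest rectangular tray, inside 78 mm (x) by 122 mm (y). Wooden tray with cork floor, fixed to the bench: floor 4 mm above the bench, walls 4 mm thick, lip top 8 mm above the bench (4 mm above the floor), 9 mm of room all round its thing. Origin: centre of its underside, at bench height; x across it, y along it.
- tray_square: Large square tray, inside 84 mm by 84 mm. Wooden tray with cork floor, fixed to the bench: floor 4 mm above the bench, walls 4 mm thick, lip top 8 mm above the bench (4 mm above the floor), 9 mm of room all round its thing. Origin: centre of its underside, at bench height; x and y along its sides.
- tray_round: Round tray, inside diameter 68 mm. Wooden tray with cork floor, fixed to the bench: floor 4 mm above the bench, walls 4 mm thick, lip top 8 mm above the bench (4 mm above the floor), 9 mm of room all round its thing. Origin: centre of its underside, at bench height; yaw has no meaning.
- tray_slim: Narrow rectangular tray, inside 52 mm (x) by 90 mm (y). Wooden tray with cork floor, fixed to the bench: floor 4 mm above the bench, walls 4 mm thick, lip top 8 mm above the bench (4 mm above the floor), 9 mm of room all round its thing. Origin: centre of its underside, at bench height; x across it, y along it.
- tray_small: Smallest tray, square, inside 46 mm by 46 mm. Wooden tray with cork floor, fixed to the bench: floor 4 mm above the bench, walls 4 mm thick, lip top 8 mm above the bench (4 mm above the floor), 9 mm of room all round its thing. Origin: centre of its underside, at bench height; x and y along its sides.
There are look-alikes about, which are no part of the job. Of the things shaped like the solder_block, the cream one is meant.

How it is judged (in metres and radians):
At the end, for the whole second after the job is handed in: Each of the five things lies in its own tray: its origin within 14 mm horizontally of the tray's, its underside 2 to 6.5 mm above the tray's origin (on the floor, not on the lip), tilted less than 0.1 rad, and at rest (below 20 mm/s and 0.2 rad/s) (horizontal distance between solder_block and tray_long below 0.014 m and z of solder_block in the frame of tray_long between 0.002 and 0.0065 m and angle between each of solder_block, bench_block, glass_dish, swage_block, doming_cube's own z axis and vertical below 0.1 rad and linear speed of each of solder_block, bench_block, glass_dish, swage_block, doming_cube below 0.02 m/s and angular speed of each of solder_block, bench_block, glass_dish, swage_block, doming_cube below 0.2 rad/s and horizontal distance between bench_block and tray_square below 0.014 m and z of bench_block in the frame of tray_square between 0.002 and 0.0065 m and horizontal distance between glass_dish and tray_round below 0.014 m and z of glass_dish in the frame of tray_round between 0.002 and 0.0065 m and horizontal distance between swage_block and tray_slim below 0.014 m and z of swage_block in the frame of tray_slim between 0.002 and 0.0065 m and horizontal distance between doming_cube and tray_small below 0.014 m and z of doming_cube in the frame of tray_small between 0.002 and 0.0065 m); the robot touches nothing.
It fails at once if One of the five things falls: moves faster than 0.7 m/s while the fingers do not touch it (a drop of about 25 mm) ((linear speed of solder_block above 0.7 m/s and contact force between solder_block and the fingers below 0.02 N) or (linear speed of bench_block above 0.7 m/s and contact force between bench_block and the fingers below 0.02 N) or (linear speed of glass_dish above 0.7 m/s and contact force between glass_dish and the fingers below 0.02 N) or (linear speed of swage_block above 0.7 m/s and contact force between swage_block and the fingers below 0.02 N) or (linear speed of doming_cube above 0.7 m/s and contact force between doming_cube and the fingers below 0.02 N)).
It also fails if it takes over 136 s, if anything falls off the work surface, if the arm or the gripper's body presses on something with over 40 N, if the wrist force passes 120 N, or if a joint passes its speed limit or range.

## Working session

There is one attempt and no reset: what is moved stays moved. The work goes in short steps, Python scripts to look and compute and a tool call to move; the robot and the scene stay as the last step left them, time stands still between calls to the robot, and variables do not carry over. Pictures are saved under pics/ and viewed, and the job is handed in when it is done.

Besides the shell and the picture viewer there is one more tool, called after ">>>" as name(argument=value, ...) on one line, values as JSON. servo_tool: Moves the arm, as the interface text tells. Its arguments: {"type":"object","properties":{"delta_pos":{"type":"array","items":{"type":"array","items":{"type":"number"}}},"turn":{"type":"array","items":{"type":"array","items":{"type":"number"}}},"jaw":{"type":"number"},"newtons":{"type":"number"}},"required":["delta_pos","turn"]}

```bash
ls; mkdir -p pics; python3 - <<'E'
from plant import monitor,cams
import cv2
print(monitor.observe())
for n in("side","top"):
    s=cams.snapshot(n); cv2.imwrite(f"pics/{n}0.png",s["pixels"][:,:,::-1]); print(n,s["mtx"],s["extrinsics"],[k for k in s])
E
```

```text
pics
{'clock': 0.0, 'joint_positions': array([ 6.49852353e+01,  1.48602759e+01,  8.80117185e+01,  1.29979909e-04,
        7.72363236e+01, -1.16177224e+01]), 'joint_velocities': array([-0.0454199 ,  0.05460773,  0.05604402,  0.12017537, -0.00019188,
        0.01456006]), 'effort': array([ 8.07413944e-04, -4.37320197e+01, -2.84000444e+01,  7.17955688e-02,
        4.11927758e-02, -1.54876657e-04]), 'eef_pos': array([0.12715501, 0.53453365, 0.22580369]), 'tool_rot': array([-1.79893927e+02, -2.19372642e-02,  1.66602909e+02]), 'wrist_force': array([-0.15165482,  0.60363426, -0.31427617]), 'ft_torque': array([ 0.01674138, -0.01524095, -0.02426883]), 'grip_width': 1.0026368669171164}
side [[449.52893764   0.         328.19954677]
 [  0.         449.52893764 198.48343739]
 [  0.           0.           1.        ]] [[ 0.92501983  0.23971164 -0.29474844  0.18408617]
 [-0.37991403  0.57974222 -0.72080808 -0.69735467]
 [-0.00190798  0.77874083  0.62734287  0.69489015]
 [ 0.          0.          0.          1.        ]] ['pixels', 'mtx', 'extrinsics']
top [[375.27746674   0.         316.7338798 ]
 [  0.         375.27746674 198.10609066]
 [  0.           0.           1.        ]] [[ 0.00969801  0.99433424 -0.10585543  0.39107234]
 [-0.99975602  0.01174257  0.01870848  0.01039201]
 [ 0.0198455   0.10564817  0.99420552  0.88296571]
 [ 0.          0.          0.          1.        ]] ['pixels', 'mtx', 'extrinsics']
```

View pics/top0.png

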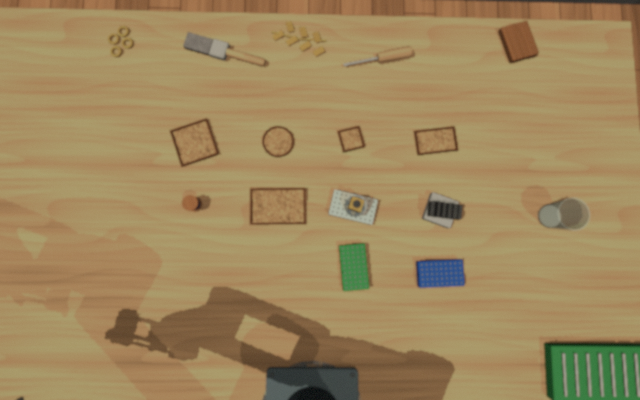

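View pics/side0.png

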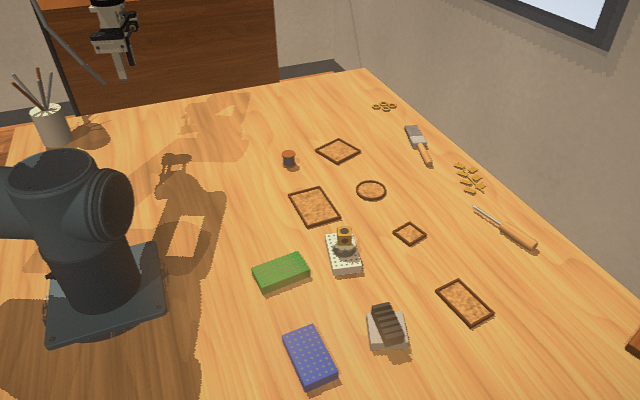

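```bash
cat > h.py <<'E'
import numpy as np,cv2
def load(n,new=True):
    from plant import cams
    return cams.snapshot(n)
def ray(s,u,v,z):
    M=s["extrinsics"];K=s["mtx"]
    d=np.linalg.inv(K)@np.array([u,v,1.]);d=np.array([d[0],-d[1],-d[2]])
    D=M[:3,:3]@d;o=M[:3,3];t=(z-o[2])/D[2];return o+t*D
def proj(s,P):
    P=np.atleast_2d(P);M=s["extrinsics"];K=s["mtx"]
    c=(P-M[:3,3])@M[:3,:3];c=c*[1,-1,-1];q=c@K.T;return q[:,:2]/q[:,2:]
E
python3 - <<'E'
import cv2
t=cv2.imread("pics/top0.png");s=cv2.imread("pics/side0.png")
cv2.imwrite("pics/c1.png",cv2.resize(t[110:300,160:360],None,fx=4,fy=3.0) if 0 else cv2.resize(t[110:240,160:320],None,fx=5,fy=4.6*5/5)[:600,:800])
cv2.imwrite("pics/c2.png",cv2.resize(t[115:235,320:480],None,fx=5,fy=5))
cv2.imwrite("pics/c3.png",cv2.resize(s[210:360,310:510],None,fx=4,fy=4))
cv2.imwrite("pics/c4.png",cv2.resize(s[120:270,270:470],None,fx=4,fy=4))
E
```

```text
(no output)
```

View pics/c2.png

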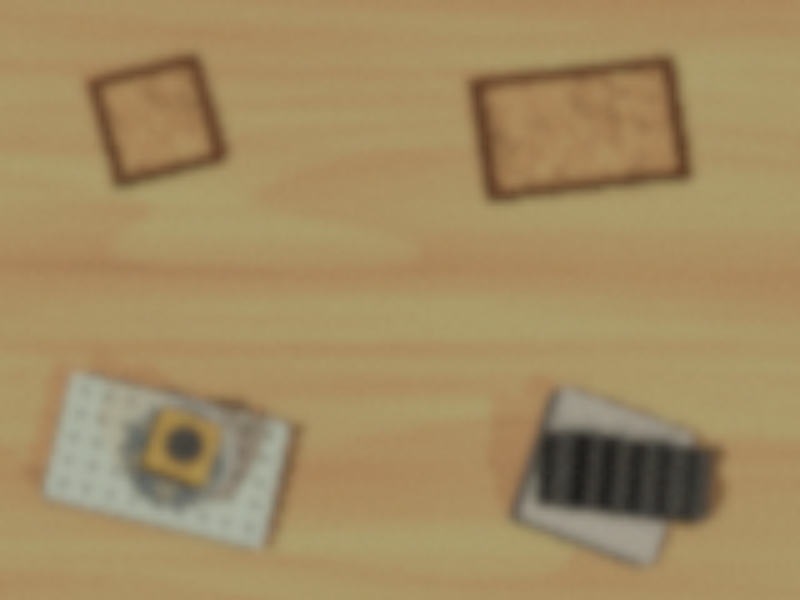

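View pics/c3.png

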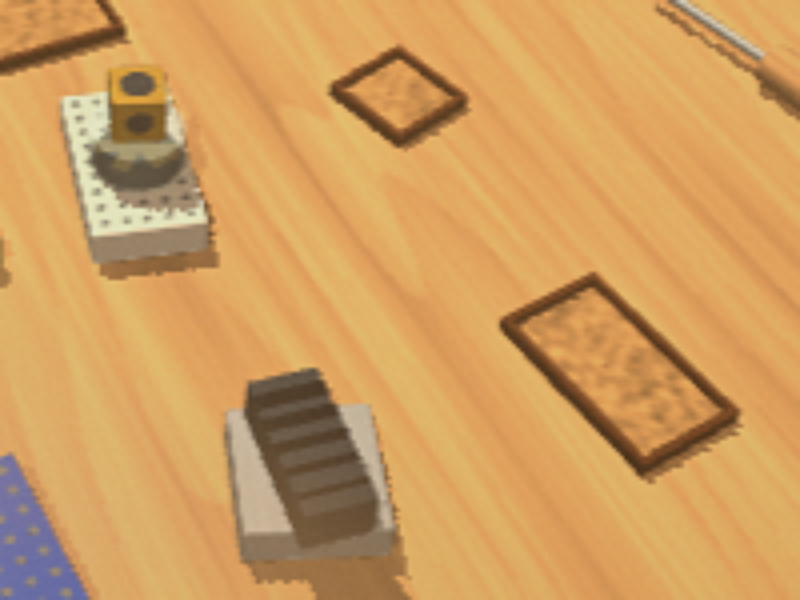

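View pics/c4.png

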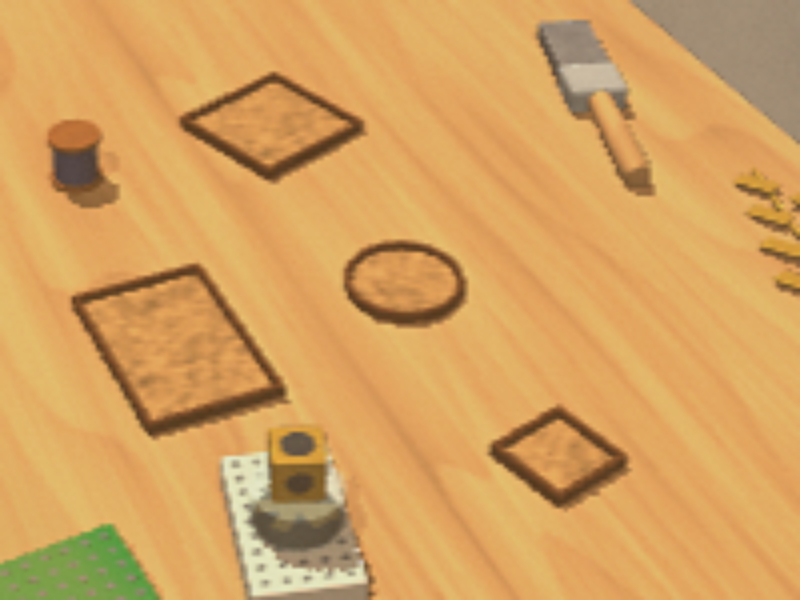

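View pics/c1.png

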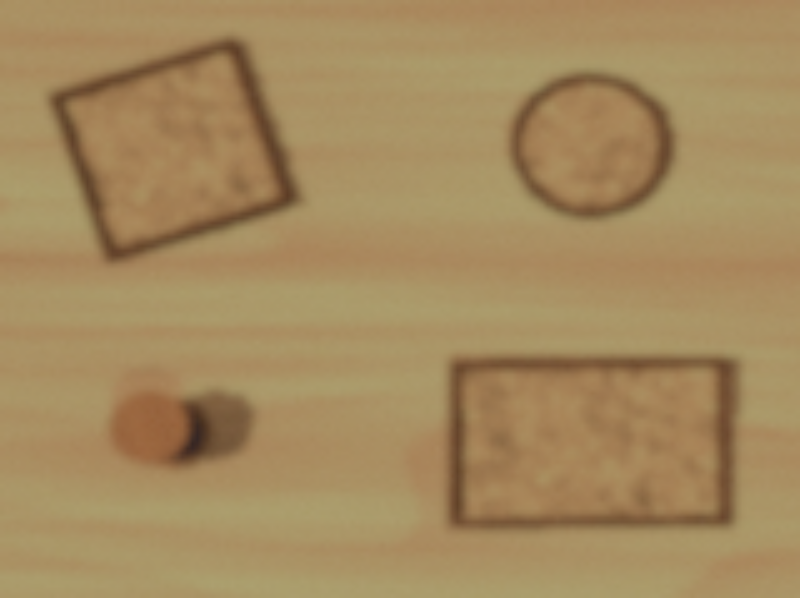

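```bash
cat > fit.py <<'E'
from h import *
from scipy.optimize import least_squares
import pickle
def corners(p,w,l,z):
    c,s=np.cos(p[2]),np.sin(p[2]);Q=np.array([[-w,-l],[w,-l],[w,l],[-w,l]])/2
    return np.c_[Q@np.array([[c,s],[-s,c]])+p[:2],np.full(4,z)]
def fitrect(views,w,l,z):
    # views: list of (snap, Nx2 pixels)
    m=np.mean([np.mean([ray(s,*q,z)[:2] for q in P],0) for s,P in views],0)
    best=None
    for y0 in np.linspace(-1.5,1.4,12):
        def f(p):
            r=[]
            for s,P in views:
                pr=proj(s,corners(p,w,l,z))
                for q in P:
                    e=pr-q; r+=list(e[np.argmin((e**2).sum(1))])
            return np.array(r)
        o=least_squares(f,[*m,y0])
        if best is None or o.cost<best.cost:best=o
    return best.x,np.sqrt(2*best.cost/len(best.fun))
E
python3 - <<'E'
from fit import *
T=load("top");S=load("side");pickle.dump((T,S),open("s0.pkl","wb"))
a=lambda L,u,v,sx,sy:[((x+.5)/sx-.5+u,(y+.5)/sy-.5+v) for x,y in L]
c1=lambda L:a(L,160,110,5,4.6);c2=lambda L:a(L,320,115,5,5);c3=lambda L:a(L,310,210,4,4);c4=lambda L:a(L,270,120,4,4)
D={"small":(54,54,8,c2([(90,80),(195,57),(226,157),(118,186)]),c3([(332,91),(399,46),(467,99),(402,146)])),
"slim":(60,98,8,c2([(471,78),(671,58),(690,178),(492,200)]),c3([(500,323),(594,273),(739,411),(644,474)])),
"square":(92,92,8,c1([(52,97),(238,38),(298,200),(110,260)]),c4([(182,123),(274,73),(364,127),(273,180)])),
"long":(86,130,8,c1([(452,358),(737,358),(732,524),(450,524)]),c4([(73,299),(199,266),(285,393),(153,434)])),
"solder":(60,104,22,c2([(73,371),(296,425),(266,547),(43,499)]),c3([(62,97),(209,222),(92,238)])),
"bench":(66,66,22,c2([(563,385),(655,567),(517,518)]),c3([(227,411),(372,404),(395,534),(240,535)])),
"swage":(34,72,46,c2([(540,430),(715,447),(703,521),(540,503)]),c3([(248,383),(320,369),(378,490),(300,525)])),
"cube":(28,28,74,c2([(157,407),(222,425),(208,489),(142,474)]),c3([(110,65),(164,68),(167,110),(110,107)]))}
for k,(w,l,z,t,s) in D.items():
    for nm,V in (("both",[(T,t),(S,s)]),("top",[(T,t)]),("side",[(S,s)])):
        p,r=fitrect(V,w/1e3,l/1e3,z/1e3);print(k,nm,np.round(p[:2]*1000,1),round(np.degrees(p[2])%180,1),round(r,2))
for q,s in ((c1([(511,144),(671,144),(590,72),(590,216)]),T),(c4([(345,282),(466,282),(405,241),(405,316)]),S)):
    print("round",[np.round(ray(s,*x,.008)*1000,1) for x in q])
E
```

```text
small both [628.1 -88.5] 15.9 0.76
small top [628.3 -86.7] 15.3 0.4
small side [627.  -91.3] 106.6 0.48
slim both [ 627.  -292.5] 7.7 0.69
slim top [ 627.2 -290.5] 7.2 0.22
slim side [ 626.3 -294. ] 8.1 0.51
square both [614.6 283.5] 110.7 0.67
square top [614.8 284.6] 110.5 0.22
square side [613.  278.6] 111.2 0.45
long both [465.6  82.4] 0.9 0.79
long top [466.1  83.8] 0.5 0.46
long side [464.3  79. ] 1.5 0.52
solder both [464.1 -91.1] 167.1 0.36
solder top [463.9 -90.8] 167.4 0.37
solder side [464.4 -91.6] 166.6 0.23
bench both [ 458.7 -296.1] 159.4 0.52
bench top [ 459.1 -294.3] 70.6 0.16
bench side [ 458.5 -296.9] 159.0 0.3
swage both [ 457.3 -296.1] 173.2 1.35
swage top [ 457.5 -293.3] 174.5 0.87
swage side [ 456.8 -298.2] 172.4 1.17
cube both [465.1 -91.8] 162.1 0.92
cube top [464.6 -90.3] 77.0 0.32
cube side [465.1 -94.3] 66.2 0.43
round [array([619.4, 125.8,   8. ]), array([620.5,  49.9,   8. ]), array([658.2,  89.1,   8. ]), array([582.1,  87.6,   8. ])]
round [array([583.2,  96.2,   8. ]), array([652.8,  67.4,   8. ]), array([637. , 120.4,   8. ]), array([602.6,  51.7,   8. ])]
```

```bash
cat > go.py <<'E'
import sys,numpy as np
from scipy.spatial.transform import Rotation as Ro
from plant import monitor
def st():
    o=monitor.observe();return np.array(o["eef_pos"]),Ro.from_euler("xyz",o["tool_rot"],degrees=True),o
def go(x,y,z,yaw,n):
    p,R,o=st();G=Ro.from_euler("xyz",[180,0,yaw],degrees=True);t=np.array([x,y,z])
    rv=(R.inv()*G).as_rotvec()
    print("t",round(o["clock"],2),"pos",np.round(p*1000,1),"rpy",np.round(o["tool_rot"],1),"need world mm",np.round((t-p)*1000,1))
    P=[];
    for i in range(n):
        a=R*Ro.from_rotvec(rv*i/n)
        P.append([round(float(v),1) for v in a.inv().apply((t-p)/n)*100])
    print("delta",P);print("turn each",np.round(rv/n,3))
if __name__=="__main__":
    a=list(map(float,sys.argv[1:]));go(*a[:4],int(a[4]))
E
python3 go.py .465 -.0915 .16 74 13
```

```text
t 0.2 pos [127.3 534.8 226.1] rpy [-179.9   -0.   166.6] need world mm [ 337.7 -626.3  -66.1]
delta [[-3.6, -4.1, 0.5], [-4.1, -3.6, 0.5], [-4.5, -3.1, 0.5], [-4.9, -2.5, 0.5], [-5.2, -1.9, 0.5], [-5.3, -1.2, 0.5], [-5.4, -0.5, 0.5], [-5.5, 0.2, 0.5], [-5.4, 0.8, 0.5], [-5.3, 1.5, 0.5], [-5.0, 2.1, 0.5], [-4.7, 2.7, 0.5], [-4.4, 3.3, 0.5]]
turn each [-0.     0.     0.124]
```

Candidates by top pixel: brick-shaped are white/cream with hole rows (354,207), green (354,267) and blue (441,273), so I take the cream one. The dish and cube sit on it at about (354,205). The steel bench block is at (441,210) with the swage block on it. The small wood block (518,42), spool (192,203), offcuts (300,38) and rings (120,41) are not part of the job. Crops c2 and c3 confirm the choice: holes on the cream brick, a brass cube with spots over the dish, and a barred dark block on plain steel.

>>> servo_tool(delta_pos=[[-3.6,-4.1,0.5],[-4.1,-3.6,0.5],[-4.5,-3.1,0.5],[-4.9,-2.5,0.5],[-5.2,-1.9,0.5],[-5.3,-1.2,0.5],[-5.4,-0.5,0.5],[-5.5,0.2,0.5],[-5.4,0.8,0.5],[-5.3,1.5,0.5],[-5.0,2.1,0.5],[-4.7,2.7,0.5],[-4.4,3.3,0.5],[0,0,0]], turn=[[0,0,0.124],[0,0,0.124],[0,0,0.124],[0,0,0.124],[0,0,0.124],[0,0,0.124],[0,0,0.124],[0,0,0.124],[0,0,0.124],[0,0,0.124],[0,0,0.124],[0,0,0.124],[0,0,0.124],[0,0,0]], jaw=9.3, newtons=25)

```text
clock: 1.95
eef_pos: [0.4605, -0.1182, 0.1597]
tool_rot: [179.6, -0.2, 71.3]
wrist_force: [-0.5, 0.3, 0.6]
grip_width: 1.002
```

```bash
python3 go.py .465 -.0915 .075 74 5; python3 - <<'E'
from fit import *
T=load("top");S=load("side")
for n,s in(("top",T),("side",S)):
    cv2.imwrite(f"pics/{n}1.png",s["pixels"][:,:,::-1])
from plant import monitor
E
```

```text
t 1.95 pos [ 460.5 -118.2  159.7] rpy [179.6  -0.2  71.3] need world mm [  4.5  26.7 -84.7]
delta [[0.5, -0.1, 1.7], [0.5, -0.1, 1.7], [0.5, -0.1, 1.7], [0.5, -0.1, 1.7], [0.5, -0.1, 1.7]]
turn each [ 0.001 -0.001 -0.01 ]
```

View pics/side1.png

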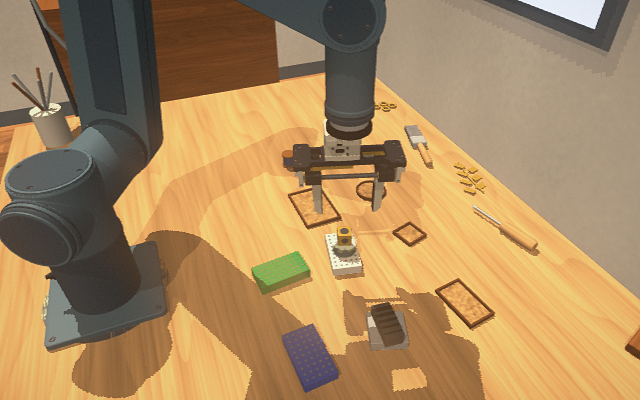

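View pics/top1.png

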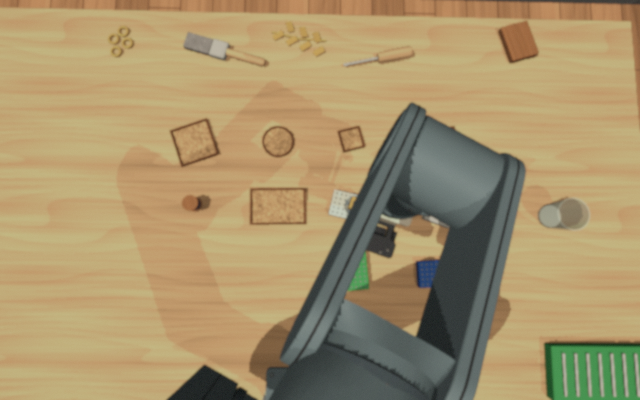

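```bash
python3 - <<'E'
from go import *; from h import *
p,R,o=st();s=load("side")
for y in(-.064,-.0465,.0465,.064): print(y,proj(s,p+R.apply([0,y,.008])),proj(s,p+R.apply([-.0075,y,.008])),proj(s,p+R.apply([.0075,y,.008])))
cv2.imwrite("pics/c5.png",cv2.resize(s["pixels"][140:240,280:420,::-1],None,fx=5,fy=5))
E
```

```text
-0.064 [[312.07027967 210.51651581]] [[312.22965113 213.14679552]] [[311.91310117 207.92242893]]
-0.0465 [[321.43715397 210.06066592]] [[321.66164229 212.68511528]] [[321.21575156 207.47229324]]
0.0465 [[370.90216899 207.65339314]] [[371.46834297 210.24716033]] [[370.34373692 205.09509332]]
0.064 [[380.15158975 207.20325927]] [[380.78124726 209.7913092 ]] [[379.53053372 204.65056354]]
```

View pics/c5.png

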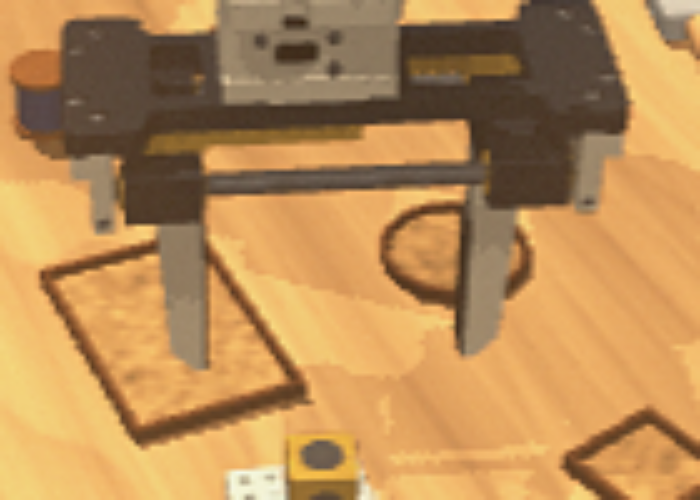

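```bash
python3 go.py .465 -.0905 .061 75 6
```

```text
t 2.1 pos [ 458.4 -114.   159.9] rpy [179.7  -0.2  71.6] need world mm [  6.6  23.5 -98.9]
delta [[0.4, -0.0, 1.6], [0.4, -0.0, 1.6], [0.4, -0.0, 1.6], [0.4, -0.0, 1.6], [0.4, -0.0, 1.6], [0.4, -0.0, 1.6]]
turn each [ 0.001 -0.001 -0.01 ]
```

>>> servo_tool(delta_pos=[[1.2,0,1.0],[1.2,0,1.5],[0,0,1.8],[0,0,1.8],[0,0,1.5],[0,0,1.0],[0,0,0]], turn=[[0,0,-0.03],[0,0,-0.03],[0,0,0],[0,0,0],[0,0,0],[0,0,0],[0,0,0]])

```text
clock: 2.98
eef_pos: [0.4633, -0.0766, 0.0706]
tool_rot: [179.7, -0.3, 76.5]
wrist_force: [-0.5, -0.2, 0.4]
grip_width: 0.997
```

```bash
python3 go.py .465 -.0905 .061 75 2
```

```text
t 2.98 pos [463.3 -76.6  70.6] rpy [179.7  -0.3  76.5] need world mm [  1.7 -13.9  -9.6]
delta [[-0.7, 0.2, 0.5], [-0.7, 0.2, 0.5]]
turn each [ 0.002 -0.003  0.013]
```

>>> servo_tool(delta_pos=[[-0.9,0.2,0.5],[-0.4,0.1,0.4],[0,0,0.1],[0,0,0]], turn=[[0,0,0.015],[0,0,0],[0,0,0],[0,0,0]])

```text
clock: 3.48
eef_pos: [0.4642, -0.0912, 0.0611]
tool_rot: [179.6, -0.3, 75.6]
wrist_force: [0.6, 0.1, 0.5]
grip_width: 1.0
```

```bash
python3 go.py .465 -.0905 .061 75 2
```

```text
t 3.48 pos [464.2 -91.2  61.1] rpy [179.6  -0.3  75.6] need world mm [ 0.8  0.7 -0.1]
delta [[0.0, 0.0, 0.0], [0.0, 0.0, 0.0]]
turn each [ 0.004 -0.003  0.005]
```

Now grip the cube gently.

>>> servo_tool(delta_pos=[[0,0,0],[0,0,0],[0,0,0],[0,0,0],[0,0,0],[0,0,0],[0,0,0],[0,0,0]], turn=[[0.004,-0.003,0],[0,0,0],[0,0,0],[0,0,0],[0,0,0],[0,0,0],[0,0,0],[0,0,0]], jaw=2.0, newtons=20)

```text
clock: 4.47
eef_pos: [0.4648, -0.0913, 0.0616]
tool_rot: [179.7, -0.1, 75.6]
wrist_force: [-0.4, -0.4, -0.0]
grip_width: 0.304
```

>>> servo_tool(delta_pos=[[0,0,-0.5],[0,0,-1],[0,0,-1.2],[0,0,-1.0]], turn=[[0,0,0],[0,0,0],[0,0,0],[0,0,0]])

```text
clock: 4.97
eef_pos: [0.4634, -0.0908, 0.1001]
tool_rot: [179.9, -0.2, 75.6]
wrist_force: [0.4, -0.8, -2.5]
grip_width: 0.298
```

```bash
python3 go.py .6283 -.0875 .09 105.5 6
```

```text
t 4.97 pos [463.4 -90.8 100.1] rpy [179.9  -0.2  75.6] need world mm [164.9   3.3 -10.1]
delta [[0.7, 2.6, 0.2], [0.5, 2.7, 0.2], [0.3, 2.7, 0.2], [0.0, 2.7, 0.2], [-0.2, 2.7, 0.2], [-0.4, 2.7, 0.2]]
turn each [ 0.    -0.    -0.087]
```

>>> servo_tool(delta_pos=[[0.5,1.6,0],[0.5,2.7,0],[0.3,3.2,0],[0.1,3.2,0],[-0.2,2.7,0],[-0.4,1.6,0],[0,0,0]], turn=[[0,0,-0.05],[0,0,-0.1],[0,0,-0.12],[0,0,-0.12],[0,0,-0.09],[0,0,-0.04],[0,0,0]])

```text
clock: 5.85
eef_pos: [0.6207, -0.0871, 0.1066]
tool_rot: [179.6, 0.1, 106.3]
wrist_force: [-0.4, 1.3, -2.5]
grip_width: 0.303
```

```bash
python3 go.py .6283 -.0875 .03 105.5 5
```

```text
t 5.85 pos [620.7 -87.1 106.6] rpy [1.796e+02 1.000e-01 1.063e+02] need world mm [  7.6  -0.4 -76.6]
delta [[-0.0, 0.1, 1.5], [-0.0, 0.1, 1.5], [-0.0, 0.1, 1.5], [-0.0, 0.1, 1.5], [-0.0, 0.1, 1.5]]
turn each [0.001 0.    0.003]
```

>>> servo_tool(delta_pos=[[-0.1,0.3,1.0],[-0.1,0.3,1.8],[0,0,1.8],[0,0,1.4],[0,0,0.8],[0,0,0.2],[0,0,0]], turn=[[0.003,0,0.01],[0,0,0],[0,0,0],[0,0,0],[0,0,0],[0,0,0],[0,0,0]])

```text
clock: 6.72
eef_pos: [0.6237, -0.0871, 0.0309]
tool_rot: [-179.9, -0.0, 105.5]
wrist_force: [0.6, 0.6, -1.9]
grip_width: 0.303
```

```bash
python3 go.py .6283 -.0875 .02 105.5 1
```

```text
t 6.72 pos [623.7 -87.1  30.9] rpy [-179.9   -0.   105.5] need world mm [  4.6  -0.4 -10.9]
delta [[-0.2, 0.4, 1.1]]
turn each [-0.001 -0.001  0.   ]
```

>>> servo_tool(delta_pos=[[-0.2,0.4,0.2],[0,0.1,0.4],[0,0,0.3],[0,0,0.1],[0,0,0.1],[0,0,0]], turn=[[0,0,0],[0,0,0],[0,0,0],[0,0,0],[0,0,0],[0,0,0]])

```text
clock: 7.48
eef_pos: [0.6307, -0.088, 0.0207]
tool_rot: [179.9, 0.1, 105.5]
wrist_force: [-0.6, -0.2, -2.3]
grip_width: 0.3
```

```bash
python3 go.py .6283 -.0875 .02 105.5 1;python3 - <<'E'
from h import *
s=load("side");cv2.imwrite("pics/c6.png",cv2.resize(s["pixels"][190:290,340:480,::-1],None,fx=5,fy=5))
E
```

```text
t 7.47 pos [630.7 -88.   20.7] rpy [1.799e+02 1.000e-01 1.055e+02] need world mm [-2.4  0.5 -0.7]
delta [[0.1, -0.2, 0.1]]
turn each [0.002 0.001 0.   ]
```

View pics/c6.png

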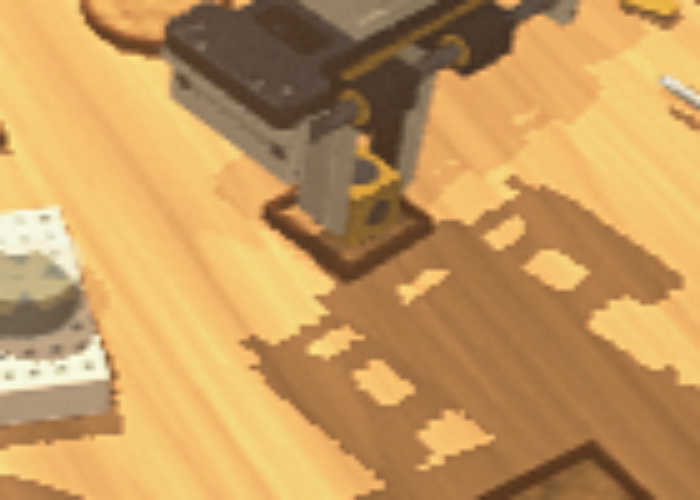

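The cube (about px 415,230 in the side view) sits inside the small tray's outline and the dish is undisturbed. I'll lower until it makes contact.

>>> servo_tool(delta_pos=[[0.1,-0.2,0.1],[0,0,0.1],[0,0,0.1],[0,0,0]], turn=[[0,0,0],[0,0,0],[0,0,0],[0,0,0]])

```text
clock: 8.02
eef_pos: [0.6284, -0.0876, 0.0198]
tool_rot: [179.9, 0.1, 105.5]
wrist_force: [-0.2, -0.0, -2.2]
grip_width: 0.303
```

>>> servo_tool(delta_pos=[[0,0,0.2],[0,0,0.2],[0,0,0.1],[0,0,0]], turn=[[0,0,0],[0,0,0],[0,0,0],[0,0,0]])

```text
clock: 8.52
eef_pos: [0.6285, -0.0877, 0.0197]
tool_rot: [179.8, 0.2, 105.5]
wrist_force: [0.0, 0.9, -0.7]
grip_width: 0.301
```

>>> servo_tool(delta_pos=[[0,0,0],[0,0,0],[0,0,0],[0,0,0]], turn=[[0,0,0],[0,0,0],[0,0,0],[0,0,0]], jaw=5.5)

```text
clock: 9.02
eef_pos: [0.6293, -0.088, 0.0191]
tool_rot: [179.7, 0.2, 105.5]
wrist_force: [0.2, 0.3, -0.2]
grip_width: 0.588
```

>>> servo_tool(delta_pos=[[0,0,-1.0],[0,0,-2],[0,0,-3],[0,0,-3],[0,0,-1.5],[0,0,0]], turn=[[0,0,0],[0,0,0],[0,0,0],[0,0,0],[0,0,0],[0,0,0]], jaw=9.3)

```text
clock: 9.78
eef_pos: [0.6289, -0.0878, 0.1295]
tool_rot: [179.7, 0.2, 105.5]
wrist_force: [0.6, -0.5, 0.3]
grip_width: 0.998
```

```bash
python3 go.py .4572 -.294 .12 174 8;python3 - <<'E'
from h import *
s=load("side");t=load("top");cv2.imwrite("pics/c7.png",cv2.resize(s["pixels"][210:310,310:450,::-1],None,fx=5,fy=5))
cv2.imwrite("pics/top7.png",cv2.resize(t["pixels"][120:240,320:480,::-1],None,fx=5,fy=5))
E
```

```text
t 9.78 pos [628.9 -87.8 129.5] rpy [179.7   0.2 105.5] need world mm [-171.7 -206.2   -9.5]
delta [[-1.9, -2.8, 0.1], [-1.5, -3.0, 0.1], [-1.0, -3.2, 0.1], [-0.5, -3.3, 0.1], [-0.0, -3.4, 0.1], [0.5, -3.3, 0.1], [1.0, -3.2, 0.1], [1.4, -3.0, 0.1]]
turn each [ 0.     0.001 -0.149]
```

View pics/c7.png

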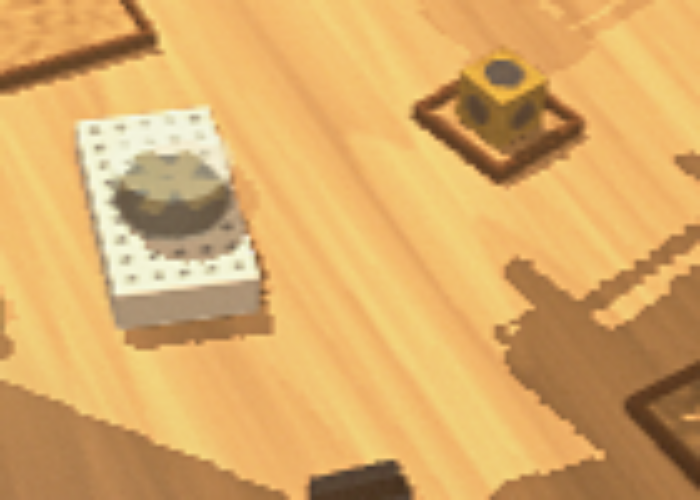

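View pics/top7.png

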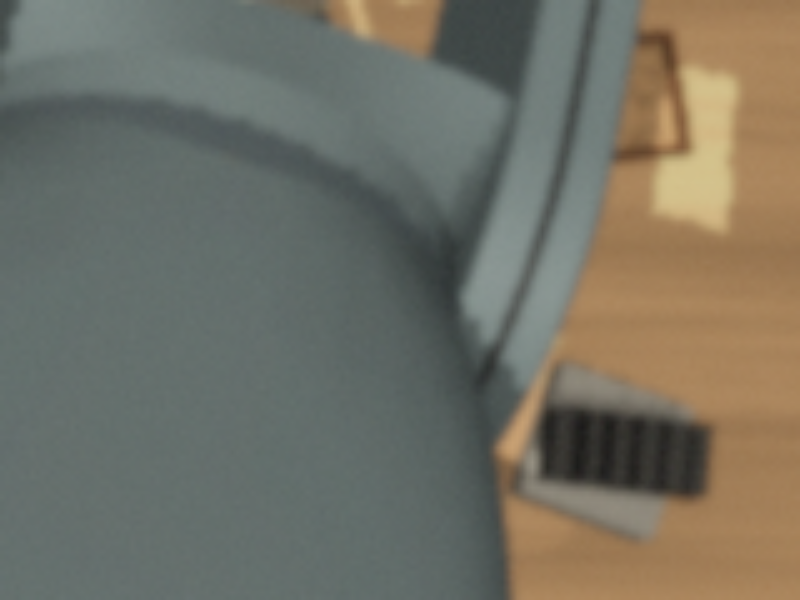

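```bash
python3 - <<'E'
from h import *;import pickle
T,S=pickle.load(open("s0.pkl","rb"))
print(ray(S,342.9,247.5,.034),ray(S,343,244.3,.046))
E
python3 go.py .464 -.09 .12 105.5 6
```

```text
[ 0.46136892 -0.09876622  0.034     ] [ 0.46022495 -0.10131429  0.046     ]
t 9.88 pos [627.9 -87.5 127.6] rpy [1.798e+02 1.000e-01 1.055e+02] need world mm [-163.9   -2.5   -7.6]
delta [[0.7, -2.6, 0.1], [0.7, -2.6, 0.1], [0.7, -2.6, 0.1], [0.7, -2.6, 0.1], [0.7, -2.6, 0.1], [0.7, -2.6, 0.1]]
turn each [0. 0. 0.]
```

```bash
python3 - <<'E'
from h import *;import pickle
T,S=pickle.load(open("s0.pkl","rb"))
print(ray(T,355.2,206,.046))
s=load("side")["pixels"]
c=s[230:270,325:365].copy();cv2.imwrite("pics/c8.png",cv2.resize(c[:,:,::-1],None,fx=14,fy=14))
P=[]
for z in(.022,.046):
  for (x,y,k) in((.461,-.099,0),(.463,-.092,1)):
    a=np.linspace(0,6.28,200);q=proj(S,np.c_[x+.025*np.cos(a),y+.025*np.sin(a),0*a+z])+[1,.9]
    im=cv2.imread("pics/c8.png") if not P else im; P=[1]
    cv2.polylines(im,[np.int32((q-[325,230]+.5)*14)],True,((0,0,255),(255,0,0))[k],1)
cv2.imwrite("pics/c9.png",im)
E
```

```text
[ 0.46340149 -0.09181454  0.046     ]
```

View pics/c9.png

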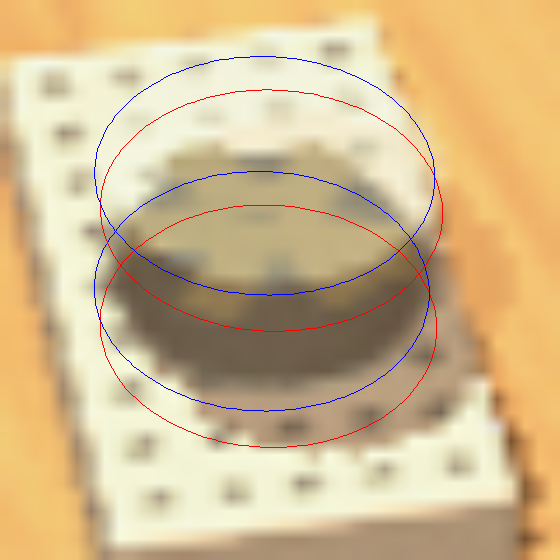

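The glass wall is clear; only the inner liner is visible (px about 333–356, 240–258). It matches a dish centred at (0.463, -0.091).

>>> servo_tool(delta_pos=[[0.4,-1.6,0],[0.7,-2.6,0.2],[0.8,-3.0,0.2],[0.8,-3.0,0.2],[0.7,-2.6,0],[0.3,-1.2,0],[0,0,0]], turn=[[0,0,0],[0,0,0],[0,0,0],[0,0,0],[0,0,0],[0,0,0],[0,0,0]])

```text
clock: 10.8
eef_pos: [0.4739, -0.0874, 0.1118]
tool_rot: [-179.4, -0.5, 105.5]
wrist_force: [0.5, -0.3, 0.3]
grip_width: 1.001
```

```bash
python3 go.py .463 -.091 .037 105.5 5
```

```text
t 10.8 pos [473.9 -87.4 111.8] rpy [-179.4   -0.5  105.5] need world mm [-10.9  -3.6 -74.8]
delta [[-0.0, -0.2, 1.5], [-0.0, -0.2, 1.5], [-0.0, -0.2, 1.5], [-0.0, -0.2, 1.5], [-0.0, -0.2, 1.5]]
turn each [-0.002 -0.002  0.   ]
```

>>> servo_tool(delta_pos=[[0,-0.8,0.8],[0,-0.3,1.6],[0,0,1.8],[0,0,1.4],[0,0,0.8],[0,0,0.2],[0,0,0]], turn=[[-0.01,-0.01,0],[0,0,0],[0,0,0],[0,0,0],[0,0,0],[0,0,0],[0,0,0]])

```text
clock: 11.68
eef_pos: [0.4697, -0.0922, 0.0437]
tool_rot: [179.8, 0.3, 105.5]
wrist_force: [0.2, -0.1, -0.5]
grip_width: 0.997
```

```bash
python3 go.py .463 -.091 .037 105.5 1
```

```text
t 11.68 pos [469.7 -92.2  43.7] rpy [179.8   0.3 105.5] need world mm [-6.7  1.2 -6.7]
delta [[0.3, -0.6, 0.7]]
turn each [0.004 0.005 0.001]
```

>>> servo_tool(delta_pos=[[0.3,-0.6,0.5],[0,-0.2,0.2],[0,0,0.1],[0,0,0]], turn=[[0.004,0.005,0],[0,0,0],[0,0,0],[0,0,0]])

```text
clock: 12.18
eef_pos: [0.4611, -0.0917, 0.0361]
tool_rot: [179.9, 0.1, 105.5]
wrist_force: [-0.4, -0.5, 0.3]
grip_width: 1.001
```

```bash
python3 go.py .463 -.091 .037 105.5 1
```

```text
t 12.18 pos [461.1 -91.7  36.1] rpy [1.799e+02 1.000e-01 1.055e+02] need world mm [1.9 0.7 0.9]
delta [[0.0, 0.2, -0.1]]
turn each [0.001 0.001 0.   ]
```

>>> servo_tool(delta_pos=[[0,0.2,-0.1],[0,0,0],[0,0,0],[0,0,0],[0,0,0],[0,0,0]], turn=[[0,0,0],[0,0,0],[0,0,0],[0,0,0],[0,0,0],[0,0,0]], jaw=4.0, newtons=20)

```text
clock: 12.92
eef_pos: [0.4638, -0.0912, 0.0376]
tool_rot: [179.9, 0.1, 105.5]
wrist_force: [0.5, 0.8, -1.1]
grip_width: 0.534
```

>>> servo_tool(delta_pos=[[0,0,0],[0,0,-0.3],[0,0,-0.6],[0,0,-1.2],[0,0,-1.5],[0,0,-1.0],[0,0,0]], turn=[[0,0,0],[0,0,0],[0,0,0],[0,0,0],[0,0,0],[0,0,0],[0,0,0]])

```text
clock: 13.8
eef_pos: [0.4636, -0.0912, 0.0871]
tool_rot: [179.9, 0.1, 105.5]
wrist_force: [-0.2, 0.8, -1.1]
grip_width: 0.532
```

```bash
python3 go.py .62 .088 .08 105.5 9;python3 - <<'E'
from h import *
s=load("side");cv2.imwrite("pics/c10.png",cv2.resize(s["pixels"][180:280,290:430,::-1],None,fx=5,fy=5))
E
```

```text
t 13.8 pos [463.6 -91.2  87.1] rpy [1.799e+02 1.000e-01 1.055e+02] need world mm [156.4 179.2  -7.1]
delta [[1.5, 2.2, 0.1], [1.5, 2.2, 0.1], [1.5, 2.2, 0.1], [1.5, 2.2, 0.1], [1.5, 2.2, 0.1], [1.5, 2.2, 0.1], [1.5, 2.2, 0.1], [1.5, 2.2, 0.1], [1.5, 2.2, 0.1]]
turn each [0. 0. 0.]
```

View pics/c10.png

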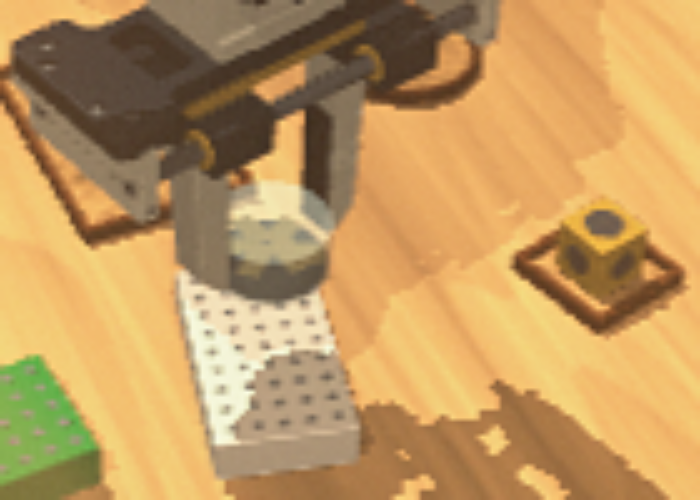

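The dish (about px 345,229) hangs level between the fingers and the brick is still in place. Next I carry it to the round tray.

>>> servo_tool(delta_pos=[[0.8,1.1,0],[1.4,2.1,0],[1.7,2.5,0],[1.8,2.6,0],[1.8,2.6,0],[1.8,2.6,0],[1.7,2.5,0],[1.3,1.9,0],[0.7,1.0,0],[0,0,0]], turn=[[0,0,0],[0,0,0],[0,0,0],[0,0,0],[0,0,0],[0,0,0],[0,0,0],[0,0,0],[0,0,0],[0,0,0]])

```text
clock: 15.1
eef_pos: [0.6144, 0.0978, 0.0794]
tool_rot: [-179.6, -0.2, 105.5]
wrist_force: [-0.9, 0.4, -0.8]
grip_width: 0.529
```

```bash
python3 go.py .62 .088 .028 105.5 5
```

```text
t 15.1 pos [614.4  97.8  79.4] rpy [-179.6   -0.2  105.5] need world mm [  5.6  -9.8 -51.4]
delta [[-0.2, 0.1, 1.0], [-0.2, 0.1, 1.0], [-0.2, 0.1, 1.0], [-0.2, 0.1, 1.0], [-0.2, 0.1, 1.0]]
turn each [-0.001 -0.001  0.   ]
```

>>> servo_tool(delta_pos=[[-0.7,0.2,0.8],[-0.4,0.1,1.2],[0,0,1.2],[0,0,0.9],[0,0,0.5],[0,0,0]], turn=[[-0.006,-0.005,0],[0,0,0],[0,0,0],[0,0,0],[0,0,0],[0,0,0]])

```text
clock: 15.85
eef_pos: [0.6181, 0.0848, 0.0288]
tool_rot: [-179.8, 0.1, 105.3]
wrist_force: [-0.6, 0.5, -0.5]
grip_width: 0.532
```

```bash
python3 go.py .62 .088 .020 105.5 1
```

```text
t 15.85 pos [618.1  84.8  28.8] rpy [-1.798e+02  1.000e-01  1.053e+02] need world mm [ 1.9  3.2 -8.8]
delta [[0.3, 0.3, 0.9]]
turn each [-0.004  0.001 -0.003]
```

>>> servo_tool(delta_pos=[[0.3,0.2,0.3],[0,0,0.4],[0,0,0.2],[0,0,0.1],[0,0,0]], turn=[[-0.004,0,0],[0,0,0],[0,0,0],[0,0,0],[0,0,0]])

```text
clock: 16.48
eef_pos: [0.6202, 0.0888, 0.0197]
tool_rot: [179.9, 0.1, 105.4]
wrist_force: [0.2, 0.3, -0.4]
grip_width: 0.534
```

```bash
python3 go.py .62 .088 .019 105.5 1;python3 - <<'E'
from h import *
s=load("side");cv2.imwrite("pics/c11.png",cv2.resize(s["pixels"][130:230,300:440,::-1],None,fx=5,fy=5))
E
```

```text
t 16.48 pos [620.2  88.8  19.7] rpy [1.799e+02 1.000e-01 1.054e+02] need world mm [-0.2 -0.8 -0.7]
delta [[-0.1, -0.0, 0.1]]
turn each [ 0.002  0.002 -0.002]
```

View pics/c11.png

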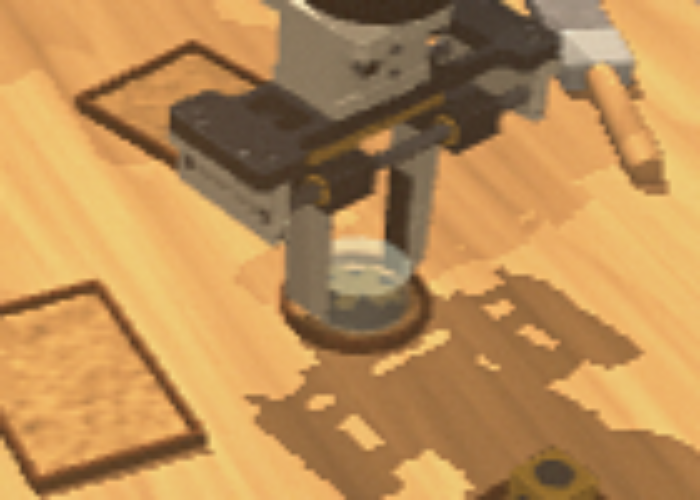

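>>> servo_tool(delta_pos=[[0,0,0.1],[0,0,0.2],[0,0,0.1],[0,0,0]], turn=[[0,0,0],[0,0,0],[0,0,0],[0,0,0]])

```text
clock: 17.02
eef_pos: [0.6204, 0.0888, 0.0198]
tool_rot: [179.8, 0.1, 105.4]
wrist_force: [0.5, -0.2, -1.9]
grip_width: 0.53
```

>>> servo_tool(delta_pos=[[0,0,0],[0,0,0],[0,0,0],[0,0,0]], turn=[[0,0,0],[0,0,0],[0,0,0],[0,0,0]], jaw=7.5)

```text
clock: 17.52
eef_pos: [0.6208, 0.0887, 0.0193]
tool_rot: [179.8, 0.1, 105.4]
wrist_force: [-0.5, 0.3, 0.0]
grip_width: 0.804
```

>>> servo_tool(delta_pos=[[0,0,-1.0],[0,0,-2],[0,0,-3],[0,0,-3],[0,0,-1.5],[0,0,0]], turn=[[0,0,0],[0,0,0],[0,0,0],[0,0,0],[0,0,0],[0,0,0]], jaw=9.3)

```text
clock: 18.27
eef_pos: [0.6205, 0.0888, 0.1296]
tool_rot: [179.7, 0.1, 105.4]
wrist_force: [-0.2, -0.1, 0.1]
grip_width: 1.001
```

```bash
python3 go.py .464 -.0905 .12 77 9;python3 - <<'E'
from h import *
s=load("side");t=load("top");cv2.imwrite("pics/c12.png",cv2.resize(s["pixels"][130:280,290:490,::-1],None,fx=4,fy=4))
cv2.imwrite("pics/t12.png",t["pixels"][:,:,::-1])
E
```

```text
t 18.27 pos [620.5  88.8 129.6] rpy [1.797e+02 1.000e-01 1.054e+02] need world mm [-156.5 -179.3   -9.6]
delta [[-1.5, -2.2, 0.1], [-1.6, -2.1, 0.1], [-1.7, -2.0, 0.1], [-1.8, -1.9, 0.1], [-1.9, -1.8, 0.1], [-2.0, -1.7, 0.1], [-2.1, -1.6, 0.1], [-2.2, -1.5, 0.1], [-2.3, -1.4, 0.1]]
turn each [0.001 0.    0.055]
```

View pics/c12.png

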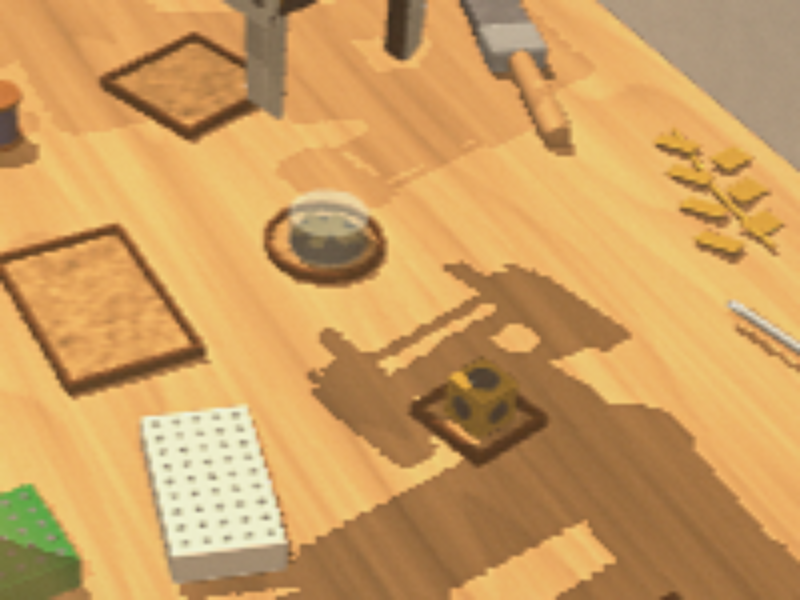

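View pics/t12.png

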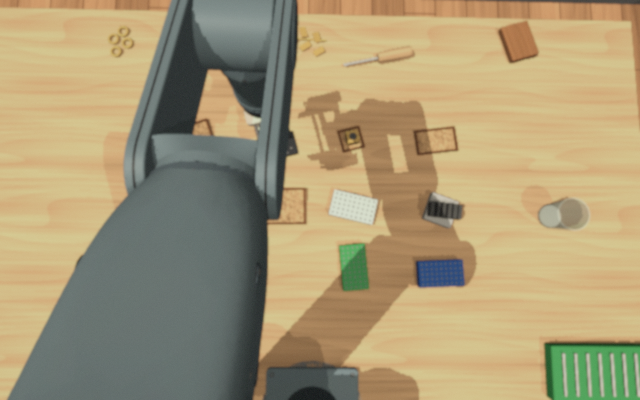

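The dish is down in the round tray (side px about 371,188), the cube is in the small tray, and the brick is bare at top px (354,207). Next is the brick.

>>> servo_tool(delta_pos=[[-0.8,-1.2,0],[-1.5,-2.1,0.2],[-2.0,-2.3,0.2],[-2.2,-2.2,0.2],[-2.3,-2.1,0.2],[-2.4,-2.0,0.2],[-2.3,-1.6,0],[-1.9,-1.1,0],[-0.8,-0.4,0],[0,0,0]], turn=[[0,0,0.03],[0,0,0.06],[0,0,0.07],[0,0,0.07],[0,0,0.07],[0,0,0.07],[0,0,0.06],[0,0,0.04],[0,0,0.01],[0,0,0]])

```text
clock: 19.62
eef_pos: [0.4567, -0.0873, 0.1071]
tool_rot: [-178.8, 0.1, 76.3]
wrist_force: [0.9, 0.3, -0.2]
grip_width: 1.002
```

```bash
python3 go.py .464 -.0905 .022 77 6
```

```text
t 19.62 pos [456.7 -87.3 107.1] rpy [-1.788e+02  1.000e-01  7.630e+01] need world mm [  7.3  -3.2 -85.1]
delta [[-0.0, 0.2, 1.4], [-0.0, 0.2, 1.4], [-0.0, 0.2, 1.4], [-0.0, 0.1, 1.4], [-0.0, 0.1, 1.4], [-0.0, 0.1, 1.4]]
turn each [-0.003  0.    -0.002]
```

>>> servo_tool(delta_pos=[[-0.1,0.5,0.8],[0,0.2,1.6],[0,0,1.8],[0,0,1.7],[0,0,1.3],[0,0,0.8],[0,0,0.2],[0,0,0]], turn=[[-0.015,0,-0.01],[-0.005,0,0],[0,0,0],[0,0,0],[0,0,0],[0,0,0],[0,0,0],[0,0,0]])

```text
clock: 20.62
eef_pos: [0.4669, -0.0876, 0.0201]
tool_rot: [179.7, 0.1, 77.4]
wrist_force: [0.5, 0.4, 0.5]
grip_width: 0.997
```

```bash
python3 go.py .464 -.0905 .0155 77 1
```

```text
t 20.62 pos [466.9 -87.6  20.1] rpy [1.797e+02 1.000e-01 7.740e+01] need world mm [-2.9 -2.9 -4.6]
delta [[-0.3, -0.2, 0.5]]
turn each [0.005 0.001 0.007]
```

>>> servo_tool(delta_pos=[[-0.3,-0.2,0.3],[0,0,0.15],[0,0,0],[0,0,0]], turn=[[0.005,0,0.007],[0,0,0],[0,0,0],[0,0,0]])

```text
clock: 21.12
eef_pos: [0.465, -0.0909, 0.0164]
tool_rot: [179.9, 0.1, 76.9]
wrist_force: [0.6, 0.7, -0.8]
grip_width: 1.001
```

>>> servo_tool(delta_pos=[[0,0,0],[0,0,0],[0,0,0],[0,0,0],[0,0,0],[0,0,0]], turn=[[0,0,0],[0,0,0],[0,0,0],[0,0,0],[0,0,0],[0,0,0]], jaw=5.0, newtons=30)

```text
clock: 21.88
eef_pos: [0.4651, -0.0909, 0.0166]
tool_rot: [179.9, 0.1, 76.9]
wrist_force: [-0.1, 0.5, 0.1]
grip_width: 0.644
```

>>> servo_tool(delta_pos=[[0,0,0],[0,0,-0.3],[0,0,-0.8],[0,0,-1.5],[0,0,-1.5],[0,0,-1.0],[0,0,0]], turn=[[0,0,0],[0,0,0],[0,0,0],[0,0,0],[0,0,0],[0,0,0],[0,0,0]])

```text
clock: 22.75
eef_pos: [0.4643, -0.0903, 0.07]
tool_rot: [180.0, 0.1, 76.9]
wrist_force: [0.5, -0.1, -2.5]
grip_width: 0.642
```

```bash
python3 go.py .466 .0835 .07 90.5 8;python3 - <<'E'
from h import *
s=load("side");cv2.imwrite("pics/c13.png",cv2.resize(s["pixels"][180:280,290:430,::-1],None,fx=5,fy=5))
E
```

```text
t 22.75 pos [464.3 -90.3  70. ] rpy [1.80e+02 1.00e-01 7.69e+01] need world mm [  1.7 173.8  -0. ]
delta [[2.1, -0.5, -0.0], [2.1, -0.4, -0.0], [2.1, -0.3, -0.0], [2.2, -0.3, -0.0], [2.2, -0.2, -0.0], [2.2, -0.2, -0.0], [2.2, -0.1, -0.0], [2.2, -0.0, 0.0]]
turn each [ 0.    0.   -0.03]
```

View pics/c13.png

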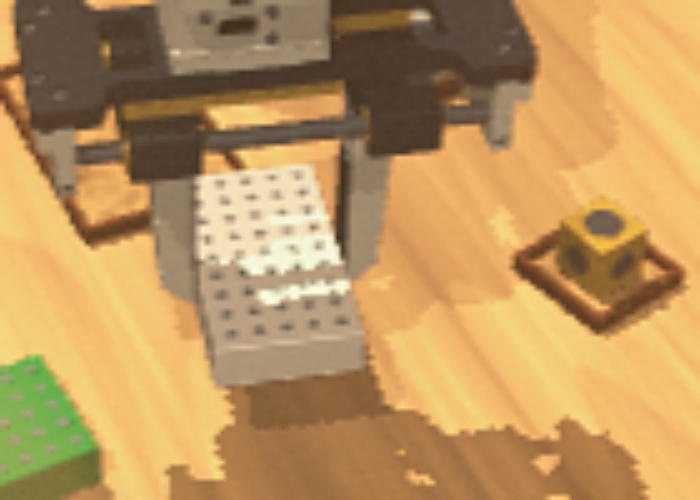

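>>> servo_tool(delta_pos=[[1.0,-0.2,0],[1.9,-0.5,0],[2.5,-0.4,0],[2.7,-0.3,0],[2.7,-0.2,0],[2.5,-0.2,0],[2.0,-0.1,0],[1.0,0,0],[0,0,0]], turn=[[0,0,-0.02],[0,0,-0.04],[0,0,-0.04],[0,0,-0.04],[0,0,-0.04],[0,0,-0.04],[0,0,-0.02],[0,0,0],[0,0,0]])

```text
clock: 23.92
eef_pos: [0.4568, 0.0839, 0.0647]
tool_rot: [-179.4, -0.1, 91.5]
wrist_force: [1.1, 0.2, -2.9]
grip_width: 0.643
```

```bash
python3 go.py .466 .0835 .03 90.5 4
```

```text
t 23.93 pos [456.8  83.9  64.7] rpy [-1.794e+02 -1.000e-01  9.150e+01] need world mm [  9.2  -0.4 -34.7]
delta [[-0.0, 0.2, 0.9], [-0.0, 0.2, 0.9], [-0.0, 0.2, 0.9], [-0.0, 0.2, 0.9]]
turn each [-0.003 -0.     0.004]
```

>>> servo_tool(delta_pos=[[0,0.6,0.5],[0,0.3,0.9],[0,0,0.9],[0,0,0.6],[0,0,0.2],[0,0,0]], turn=[[-0.01,0,0.01],[0,0,0.005],[0,0,0],[0,0,0],[0,0,0],[0,0,0]])

```text
clock: 24.68
eef_pos: [0.4663, 0.082, 0.0305]
tool_rot: [-179.9, -0.1, 90.4]
wrist_force: [0.5, 0.9, -1.5]
grip_width: 0.642
```

```bash
python3 go.py .466 .0835 .0205 90.5 1;python3 - <<'E'
from h import *
s=load("side");cv2.imwrite("pics/c14.png",cv2.resize(s["pixels"][130:250,270:430,::-1],None,fx=5,fy=5))
E
```

```text
t 24.68 pos [466.3  82.   30.5] rpy [-1.799e+02 -1.000e-01  9.040e+01] need world mm [ -0.3   1.5 -10. ]
delta [[0.1, -0.0, 1.0]]
turn each [-0.002 -0.001 -0.003]
```

View pics/c14.png

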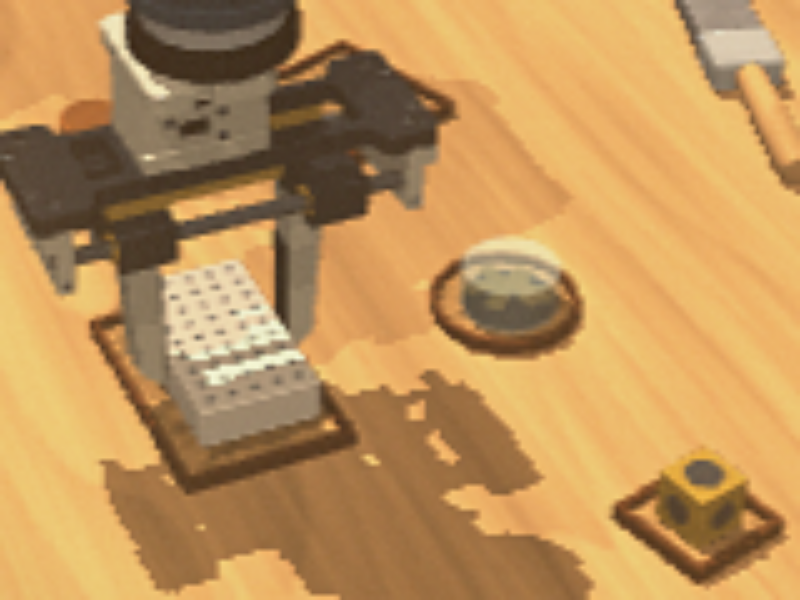

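>>> servo_tool(delta_pos=[[0.1,0,0.3],[0,0,0.4],[0,0,0.2],[0,0,0.2],[0,0,0.1],[0,0,0]], turn=[[0,0,0],[0,0,0],[0,0,0],[0,0,0],[0,0,0],[0,0,0]])

```text
clock: 25.48
eef_pos: [0.4671, 0.0833, 0.0209]
tool_rot: [179.9, -0.1, 90.4]
wrist_force: [0.9, -0.4, -2.1]
grip_width: 0.644
```

```bash
python3 go.py .466 .0835 .0205 90.5 1;python3 - <<'E'
from h import *
s=load("side");cv2.imwrite("pics/c15.png",cv2.resize(s["pixels"][130:250,270:430,::-1],None,fx=5,fy=5))
E
```

```text
t 25.48 pos [467.1  83.3  20.9] rpy [ 1.799e+02 -1.000e-01  9.040e+01] need world mm [-1.1  0.2 -0.4]
delta [[0.0, -0.1, 0.0]]
turn each [ 0.001 -0.001 -0.002]
```

View pics/c15.png

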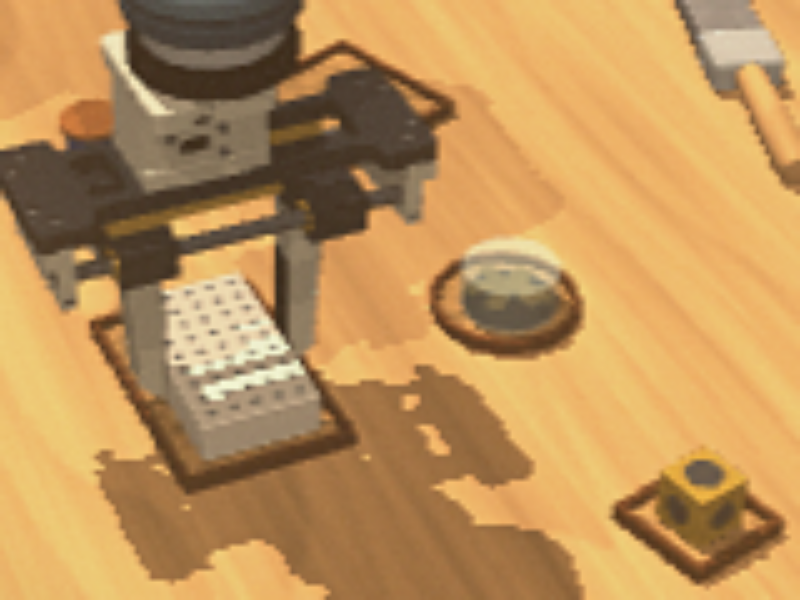

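The brick is centred in the long tray at side px about (318,202), so I press lightly and release.

>>> servo_tool(delta_pos=[[0,-0.1,0.1],[0,0,0.2],[0,0,0.1],[0,0,0]], turn=[[0,0,0],[0,0,0],[0,0,0],[0,0,0]])

```text
clock: 26.02
eef_pos: [0.4671, 0.0833, 0.0208]
tool_rot: [179.8, -0.0, 90.4]
wrist_force: [0.1, -0.0, -2.5]
grip_width: 0.644
```

>>> servo_tool(delta_pos=[[0,0,0],[0,0,0],[0,0,0],[0,0,0]], turn=[[0,0,0],[0,0,0],[0,0,0],[0,0,0]], jaw=8.5)

```text
clock: 26.52
eef_pos: [0.4675, 0.0832, 0.0203]
tool_rot: [179.8, -0.0, 90.4]
wrist_force: [-0.5, 0.0, 0.1]
grip_width: 0.91
```

>>> servo_tool(delta_pos=[[0,0,-1.0],[0,0,-2],[0,0,-3],[0,0,-3],[0,0,-1.5],[0,0,0]], turn=[[0,0,0],[0,0,0],[0,0,0],[0,0,0],[0,0,0],[0,0,0]], jaw=9.3)

```text
clock: 27.28
eef_pos: [0.4673, 0.0832, 0.1313]
tool_rot: [179.7, -0.0, 90.4]
wrist_force: [0.6, 0.2, -0.6]
grip_width: 1.001
```

```bash
python3 go.py .4572 -.294 .12 84 11
```

```text
t 27.27 pos [467.3  83.2 131.3] rpy [179.7  -0.   90.4] need world mm [ -10.1 -377.2  -11.3]
delta [[-3.4, -0.1, 0.1], [-3.4, -0.1, 0.1], [-3.4, -0.0, 0.1], [-3.4, -0.0, 0.1], [-3.4, 0.0, 0.1], [-3.4, 0.1, 0.1], [-3.4, 0.1, 0.1], [-3.4, 0.1, 0.1], [-3.4, 0.2, 0.1], [-3.4, 0.2, 0.1], [-3.4, 0.2, 0.1]]
turn each [ 0.   -0.    0.01]
```

>>> servo_tool(delta_pos=[[-1.6,0,0],[-3.0,0,0],[-3.8,0,0.1],[-4.0,0,0.2],[-4.0,0,0.2],[-4.0,0.1,0.2],[-4.0,0.1,0.2],[-3.8,0.1,0.1],[-3.2,0.1,0],[-2.2,0.1,0],[-1.0,0,0],[0,0,0]], turn=[[0,0,0],[0,0,0.02],[0,0,0.02],[0,0,0.02],[0,0,0.02],[0,0,0.02],[0,0,0.01],[0,0,0],[0,0,0],[0,0,0],[0,0,0],[0,0,0]])

```text
clock: 28.78
eef_pos: [0.4407, -0.2798, 0.1099]
tool_rot: [-179.3, -0.4, 83.8]
wrist_force: [0.1, 0.1, -0.1]
grip_width: 1.0
```

```bash
python3 go.py .4572 -.294 .045 84 5;python3 - <<'E'
from h import *
s=load("side");t=load("top");cv2.imwrite("pics/c16.png",cv2.resize(s["pixels"][260:380,340:500,::-1],None,fx=5,fy=5))
cv2.imwrite("pics/t16.png",t["pixels"][:,:,::-1])
E
```

```text
t 28.77 pos [ 440.7 -279.8  109.9] rpy [-179.3   -0.4   83.8] need world mm [ 16.5 -14.2 -64.9]
delta [[-0.3, 0.4, 1.3], [-0.3, 0.4, 1.3], [-0.3, 0.4, 1.3], [-0.3, 0.4, 1.3], [-0.3, 0.4, 1.3]]
turn each [-0.002 -0.001 -0.001]
```

View pics/c16.png

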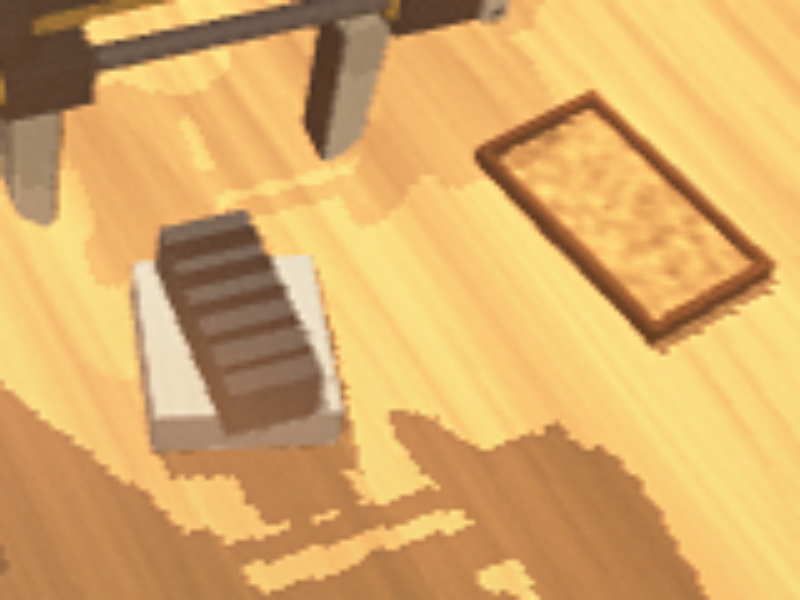

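View pics/t16.png

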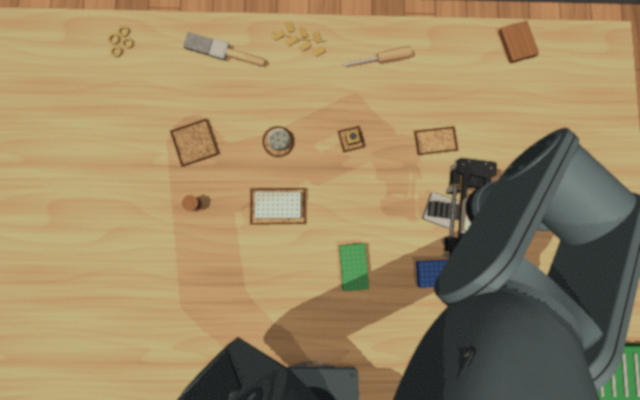

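```bash
python3 - <<'E'
from fit import *
T,S=pickle.load(open("s0.pkl","rb"))
im=cv2.imread("pics/c16.png")
for p,col in(((.4572,-.294,np.radians(-6)),(0,255,0)),((.4572,-.294,np.radians(-10)),(255,0,0))):
  for z in(.046,.022):
    q=proj(S,corners(p,.034,.072,z))+[1,.9];cv2.polylines(im,[np.int32((q-[340,260]+.5)*5)],True,col,1)
for z in(.022,0):
    q=proj(S,corners((.459,-.2945,np.radians(-20)),.066,.066,z))+[1,.9];cv2.polylines(im,[np.int32((q-[340,260]+.5)*5)],True,(0,0,255),1)
cv2.imwrite("pics/c17.png",im)
im=cv2.resize(T["pixels"][180:240,400:480,::-1],None,fx=10,fy=10)
for p,w,l,z,col in(((.4572,-.294,np.radians(-6)),.034,.072,.046,(0,255,0)),((.459,-.2945,np.radians(-20)),.066,.066,.022,(0,0,255))):
    q=proj(T,corners(p,w,l,z));cv2.polylines(im,[np.int32((q-[400,180]+.5)*10)],True,col,1)
cv2.imwrite("pics/c18.png",im)
E
```

```text
(no output)
```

View pics/c17.png

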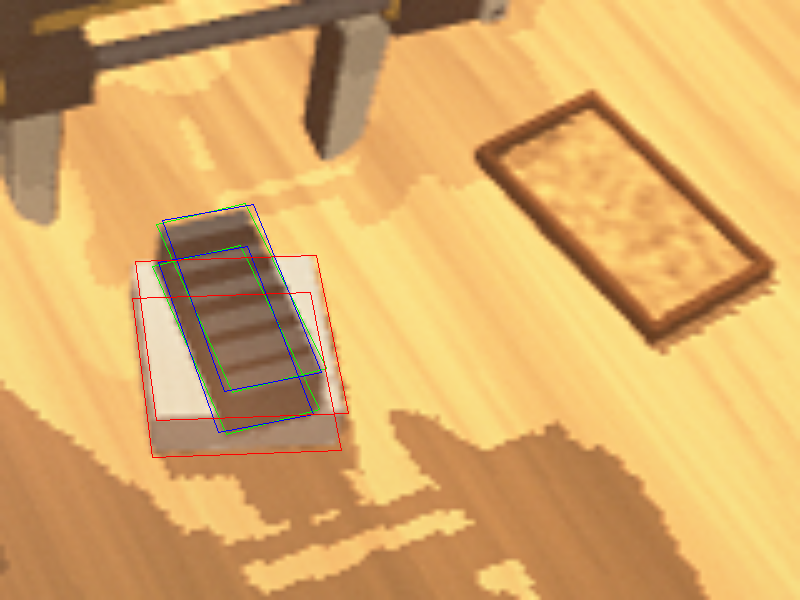

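View pics/c18.png

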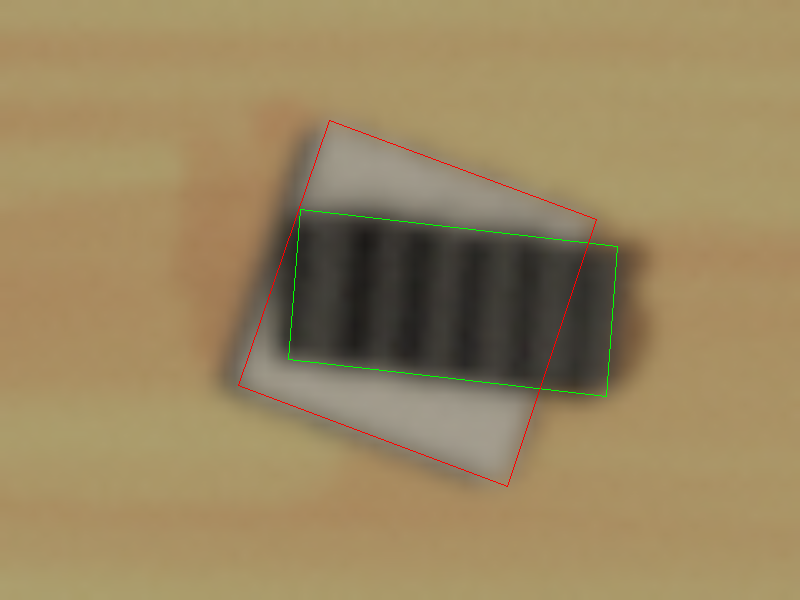

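Overlays fit both blocks: side px about (388,325), top px about (446,210). Descending on the swage block.

>>> servo_tool(delta_pos=[[-0.8,1.0,0.8],[-0.6,0.6,1.4],[-0.2,0.2,1.6],[0,0,1.3],[0,0,0.8],[0,0,0.3],[0,0,0]], turn=[[-0.01,-0.005,0],[0,0,0],[0,0,0],[0,0,0],[0,0,0],[0,0,0],[0,0,0]])

```text
clock: 29.75
eef_pos: [0.4582, -0.2944, 0.0423]
tool_rot: [-179.8, -0.2, 84.1]
wrist_force: [0.9, -0.5, 0.1]
grip_width: 0.998
```

```bash
python3 go.py .4567 -.295 .0375 84 1
```

```text
t 29.75 pos [ 458.2 -294.4   42.3] rpy [-179.8   -0.2   84.1] need world mm [-1.5 -0.6 -4.8]
delta [[-0.1, -0.1, 0.5]]
turn each [-0.003 -0.004  0.001]
```

>>> servo_tool(delta_pos=[[-0.1,-0.1,0.3],[0,0,0.1],[0,0,0.1],[0,0,0]], turn=[[-0.003,-0.004,0],[0,0,0],[0,0,0],[0,0,0]])

```text
clock: 30.25
eef_pos: [0.4576, -0.296, 0.0383]
tool_rot: [179.9, 0.1, 84.1]
wrist_force: [0.3, 0.6, -0.7]
grip_width: 1.0
```

>>> servo_tool(delta_pos=[[0,0,0],[0,0,0],[0,0,0],[0,0,0],[0,0,0],[0,0,0],[0,0,0]], turn=[[0,0,0],[0,0,0],[0,0,0],[0,0,0],[0,0,0],[0,0,0],[0,0,0]], jaw=2.5, newtons=35)

```text
clock: 31.12
eef_pos: [0.4578, -0.2962, 0.0386]
tool_rot: [179.8, 0.1, 84.1]
wrist_force: [1.3, 0.4, -0.2]
grip_width: 0.36
```

>>> servo_tool(delta_pos=[[0,0,0],[0,0,-0.3],[0,0,-0.8],[0,0,-1.5],[0,0,-1.5],[0,0,-0.8],[0,0,0]], turn=[[0,0,0],[0,0,0],[0,0,0],[0,0,0],[0,0,0],[0,0,0],[0,0,0]])

```text
clock: 32.0
eef_pos: [0.4568, -0.2952, 0.0904]
tool_rot: [179.9, 0.1, 84.1]
wrist_force: [0.9, -0.6, -4.7]
grip_width: 0.362
```

```bash
python3 go.py .627 -.291 .08 97.5 7;python3 - <<'E'
from h import *
s=load("side");cv2.imwrite("pics/c19.png",cv2.resize(s["pixels"][260:380,340:500,::-1],None,fx=5,fy=5))
E
```

```text
t 32.0 pos [ 456.8 -295.2   90.4] rpy [1.799e+02 1.000e-01 8.410e+01] need world mm [170.2   4.2 -10.4]
delta [[0.3, 2.4, 0.2], [0.2, 2.4, 0.2], [0.1, 2.4, 0.2], [0.1, 2.4, 0.2], [-0.0, 2.4, 0.1], [-0.1, 2.4, 0.1], [-0.2, 2.4, 0.1]]
turn each [ 0.     0.    -0.033]
```

View pics/c19.png

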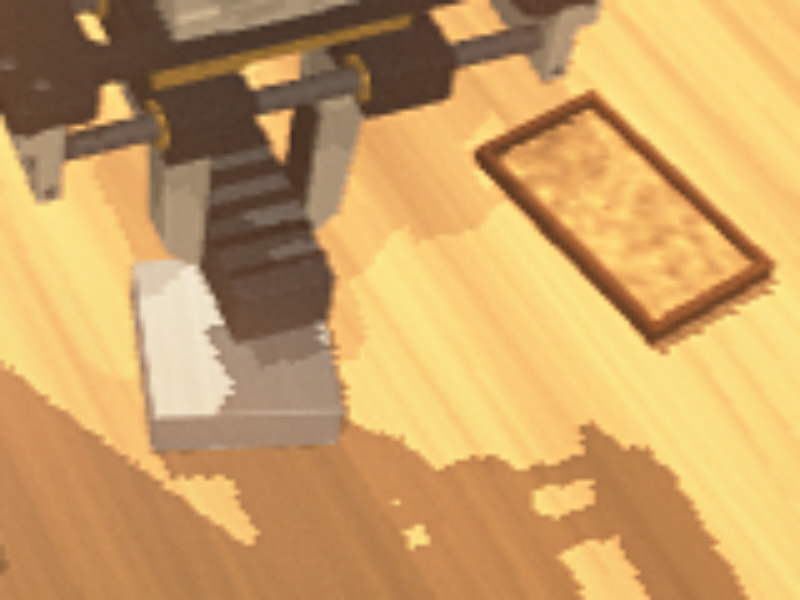

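>>> servo_tool(delta_pos=[[0.2,1.2,0],[0.3,2.2,0],[0.2,2.8,0],[0.1,3.0,0],[0,2.8,0],[-0.1,2.4,0],[-0.1,1.4,0],[0,0,0]], turn=[[0,0,-0.02],[0,0,-0.04],[0,0,-0.05],[0,0,-0.05],[0,0,-0.04],[0,0,-0.03],[0,0,0],[0,0,0]])

```text
clock: 33.05
eef_pos: [0.6228, -0.2832, 0.0829]
tool_rot: [-179.8, -0.3, 98.0]
wrist_force: [-0.1, 0.3, -5.3]
grip_width: 0.364
```

```bash
python3 go.py .627 -.291 .03 97.5 5
```

```text
t 33.05 pos [ 622.8 -283.2   82.9] rpy [-179.8   -0.3   98. ] need world mm [  4.2  -7.8 -52.9]
delta [[-0.2, 0.1, 1.1], [-0.2, 0.1, 1.1], [-0.2, 0.1, 1.1], [-0.2, 0.1, 1.1], [-0.2, 0.1, 1.1]]
turn each [-0.001 -0.001  0.002]
```

>>> servo_tool(delta_pos=[[-0.6,0.2,0.6],[-0.3,0.1,1.2],[0,0,1.4],[0,0,1.0],[0,0,0.5],[0,0,0]], turn=[[-0.003,-0.005,0.008],[0,0,0],[0,0,0],[0,0,0],[0,0,0],[0,0,0]])

```text
clock: 33.8
eef_pos: [0.6242, -0.2918, 0.0301]
tool_rot: [-179.7, -0.2, 97.5]
wrist_force: [-0.4, -0.5, -4.0]
grip_width: 0.361
```

```bash
python3 go.py .627 -.291 .0206 97.5 1;python3 - <<'E'
from h import *
s=load("side");cv2.imwrite("pics/c20.png",cv2.resize(s["pixels"][240:360,380:540,::-1],None,fx=5,fy=5))
E
```

```text
t 33.8 pos [ 624.2 -291.8   30.1] rpy [-179.7   -0.2   97.5] need world mm [ 2.8  0.8 -9.5]
delta [[0.0, 0.3, 0.9]]
turn each [-0.005 -0.004 -0.   ]
```

View pics/c20.png

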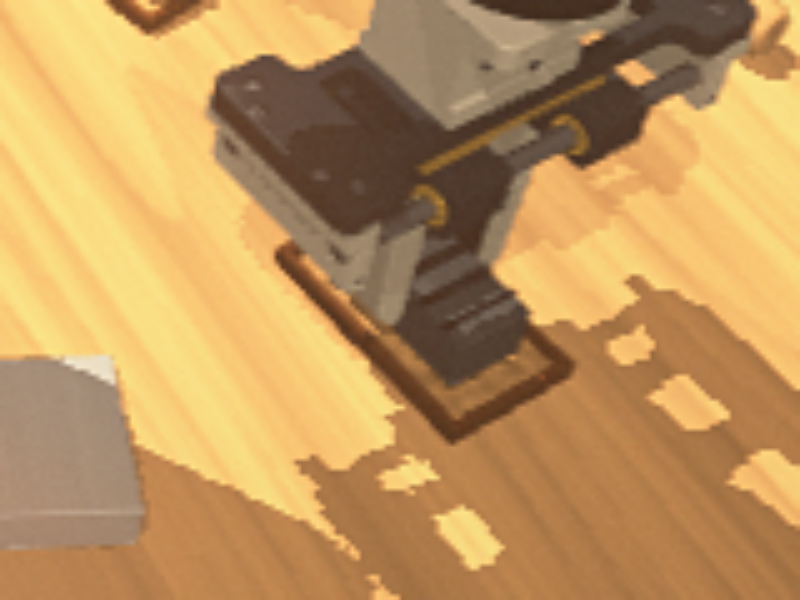

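```bash
python3 - <<'E'
from fit import *
T,S=pickle.load(open("s0.pkl","rb"))
im=cv2.imread("pics/c20.png")
def d(p,w,l,z,col):
    q=proj(S,corners(p,w,l,z))+[1,.9];cv2.polylines(im,[np.int32((q-[380,240]+.5)*5)],True,col,1)
y=np.radians(7.5)
d((.6242,-.2918,y),.034,.072,.0135,(0,255,0));d((.6242,-.2918,y),.034,.072,.0375,(0,255,0))
d((.627,-.291,y),.06,.098,.008,(255,0,0))
d((.627,-.291,y),.034,.072,.004,(0,0,255))
cv2.imwrite("pics/c21.png",im)
E
```

```text
(no output)
```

View pics/c21.png

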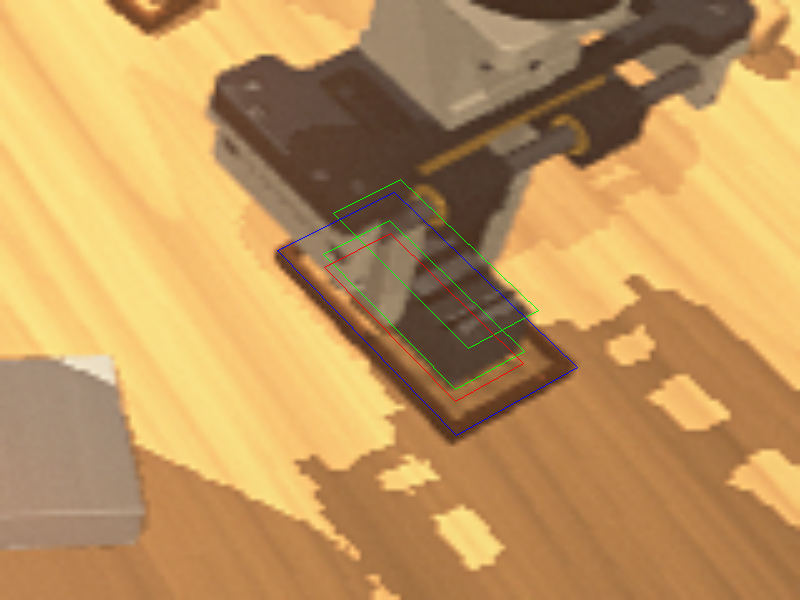

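The overlay agrees; the swage block's near corner is at side px about (470,317), inside the tray. Lowering it now.

>>> servo_tool(delta_pos=[[0,0.25,0.3],[0,0,0.4],[0,0,0.2],[0,0,0.1],[0,0,0.1],[0,0,0]], turn=[[-0.005,-0.004,0],[0,0,0],[0,0,0],[0,0,0],[0,0,0],[0,0,0]])

```text
clock: 34.6
eef_pos: [0.6281, -0.292, 0.0207]
tool_rot: [179.8, 0.2, 97.5]
wrist_force: [0.1, 0.2, -4.3]
grip_width: 0.36
```

>>> servo_tool(delta_pos=[[0,0,0.1],[0,0,0.2],[0,0,0.1],[0,0,0]], turn=[[0,0,0],[0,0,0],[0,0,0],[0,0,0]])

```text
clock: 35.1
eef_pos: [0.6282, -0.2921, 0.0206]
tool_rot: [179.8, 0.2, 97.5]
wrist_force: [-0.9, 0.9, -4.5]
grip_width: 0.36
```

>>> servo_tool(delta_pos=[[0,0,0.3],[0,0,0.3],[0,0,0.2]], turn=[[0,0,0],[0,0,0],[0,0,0]])

```text
clock: 35.48
eef_pos: [0.6282, -0.2921, 0.0206]
tool_rot: [179.7, 0.4, 97.6]
wrist_force: [-4.0, 2.7, 6.6]
grip_width: 0.366
```

On the floor (contact 6.6 N, height no longer dropping). Releasing.

>>> servo_tool(delta_pos=[[0,0,0],[0,0,0],[0,0,0],[0,0,0],[0,0,0]], turn=[[0,0,0],[0,0,0],[0,0,0],[0,0,0],[0,0,0]], jaw=6.0)

```text
clock: 36.1
eef_pos: [0.6301, -0.2935, 0.021]
tool_rot: [179.5, 0.5, 97.5]
wrist_force: [-0.7, -0.2, 0.8]
grip_width: 0.644
```

>>> servo_tool(delta_pos=[[0,0,-1.0],[0,0,-2],[0,0,-3],[0,0,-3],[0,0,-1.5],[0,0,0]], turn=[[0.005,0.005,0],[0,0,0],[0,0,0],[0,0,0],[0,0,0],[0,0,0]], jaw=9.3)

```text
clock: 36.85
eef_pos: [0.6299, -0.2933, 0.131]
tool_rot: [179.8, 0.2, 97.5]
wrist_force: [-0.4, -0.3, -0.5]
grip_width: 0.999
```

```bash
python3 go.py .459 -.2955 .1 69.5 7;python3 - <<'E'
from h import *
s=load("side");cv2.imwrite("pics/c22.png",cv2.resize(s["pixels"][240:360,350:510,::-1],None,fx=5,fy=5))
E
```

```text
t 36.85 pos [ 629.9 -293.3  131. ] rpy [179.8   0.2  97.5] need world mm [-170.9   -2.2  -31. ]
delta [[0.3, -2.4, 0.4], [0.1, -2.4, 0.4], [-0.1, -2.4, 0.4], [-0.2, -2.4, 0.4], [-0.4, -2.4, 0.4], [-0.6, -2.4, 0.4], [-0.7, -2.3, 0.4]]
turn each [0.   0.   0.07]
```

View pics/c22.png

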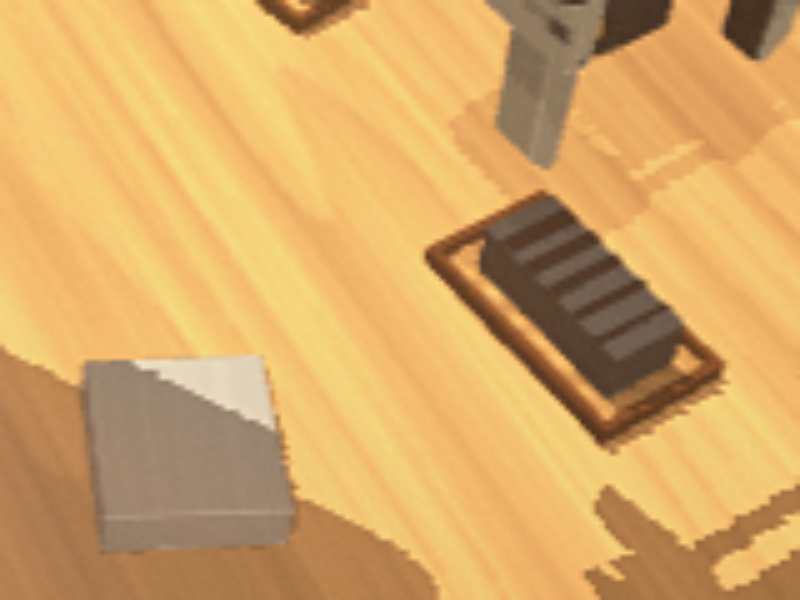

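The swage block sits flat in the slim tray (side px about 466,298). Refitting the bench block from this picture.

```bash
python3 - <<'E'
from fit import *
T,S=pickle.load(open("s0.pkl","rb"))
P=[(350+(x+.5)/5-.5-1,240+(y+.5)/5-.5-.9) for x,y in[(85,362),(262,356),(293,514),(103,516)]]
p,r=fitrect([(S,P)],.066,.066,.022);print(p[:2],np.degrees(p[2])%90,r)
E
```

```text
[ 0.45816056 -0.29385966] 69.34745584288724 0.32841513608418543
```

>>> servo_tool(delta_pos=[[0.2,-1.2,0.2],[0.2,-2.2,0.5],[0,-2.8,0.5],[-0.2,-2.9,0.5],[-0.4,-2.8,0.4],[-0.5,-2.4,0.2],[-0.6,-1.6,0],[-0.3,-0.6,0],[0,0,0]], turn=[[0,0,0.03],[0,0,0.08],[0,0,0.09],[0,0,0.09],[0,0,0.08],[0,0,0.06],[0,0,0.03],[0,0,0],[0,0,0]])

```text
clock: 38.02
eef_pos: [0.4447, -0.2857, 0.0941]
tool_rot: [-178.8, -0.3, 69.8]
wrist_force: [0.7, 0.2, -0.2]
grip_width: 1.0
```

```bash
python3 go.py .459 -.295 .022 69.5 6
```

```text
t 38.02 pos [ 444.7 -285.7   94.1] rpy [-178.8   -0.3   69.8] need world mm [ 14.3  -9.3 -72.1]
delta [[-0.1, 0.3, 1.2], [-0.1, 0.3, 1.2], [-0.1, 0.3, 1.2], [-0.1, 0.3, 1.2], [-0.1, 0.3, 1.2], [-0.1, 0.3, 1.2]]
turn each [-0.003 -0.001  0.001]
```

>>> servo_tool(delta_pos=[[-0.3,0.9,0.5],[-0.1,0.5,1.0],[0,0.1,1.3],[0,0,0.8],[0,0,0.3],[0,0,0]], turn=[[-0.012,-0.005,0],[-0.006,0,0],[0,0,0],[0,0,0],[0,0,0],[0,0,0]])

```text
clock: 38.78
eef_pos: [0.4594, -0.2946, 0.0505]
tool_rot: [-179.9, -0.1, 69.9]
wrist_force: [-0.0, -0.7, -0.3]
grip_width: 0.998
```

```bash
python3 go.py .459 -.2945 .016 69.5 3
```

```text
t 38.77 pos [ 459.4 -294.6   50.5] rpy [-1.799e+02 -1.000e-01  6.990e+01] need world mm [ -0.4   0.1 -34.5]
delta [[-0.0, -0.0, 1.2], [-0.0, -0.0, 1.2], [-0.0, -0.0, 1.2]]
turn each [-0.001 -0.001  0.002]
```

>>> servo_tool(delta_pos=[[0,0,0.6],[0,0,0.9],[0,0,0.9],[0,0,0.5],[0,0,0.2],[0,0,0]], turn=[[0,0,0.006],[0,0,0],[0,0,0],[0,0,0],[0,0,0],[0,0,0]])

```text
clock: 39.52
eef_pos: [0.4595, -0.2947, 0.0178]
tool_rot: [-179.9, -0.1, 69.5]
wrist_force: [0.5, -0.6, 0.5]
grip_width: 0.998
```

```bash
python3 go.py .459 -.2945 .0155 69.5 1
```

```text
t 39.52 pos [ 459.5 -294.7   17.8] rpy [-1.799e+02 -1.000e-01  6.950e+01] need world mm [-0.5  0.2 -2.3]
delta [[0.0, -0.1, 0.2]]
turn each [-0.002 -0.001 -0.   ]
```

>>> servo_tool(delta_pos=[[0,0,0.2],[0,0,0.05],[0,0,0]], turn=[[0,0,0],[0,0,0],[0,0,0]])

```text
clock: 39.9
eef_pos: [0.4598, -0.2951, 0.0157]
tool_rot: [-180.0, -0.0, 69.5]
wrist_force: [-0.6, -0.8, -1.1]
grip_width: 1.001
```

>>> servo_tool(delta_pos=[[0,0,0],[0,0,0],[0,0,0],[0,0,0],[0,0,0],[0,0,0]], turn=[[0,0,0],[0,0,0],[0,0,0],[0,0,0],[0,0,0],[0,0,0]], jaw=5.5, newtons=50)

```text
clock: 40.65
eef_pos: [0.46, -0.2952, 0.0159]
tool_rot: [-180.0, -0.0, 69.5]
wrist_force: [0.0, 0.0, 0.2]
grip_width: 0.707
```

>>> servo_tool(delta_pos=[[0,0,0],[0,0,-0.3],[0,0,-0.8],[0,0,-1.5],[0,0,-1.8],[0,0,-1.8],[0,0,-0.8],[0,0,0]], turn=[[0,0,0],[0,0,0],[0,0,0],[0,0,0],[0,0,0],[0,0,0],[0,0,0],[0,0,0]])

```text
clock: 41.65
eef_pos: [0.4587, -0.294, 0.0896]
tool_rot: [-179.8, -0.1, 69.5]
wrist_force: [-0.0, 0.5, -5.3]
grip_width: 0.707
```

```bash
python3 go.py .6148 .284 .09 110.5 18;python3 - <<'E'
from h import *
s=load("side");cv2.imwrite("pics/c23.png",cv2.resize(s["pixels"][240:360,350:510,::-1],None,fx=5,fy=5))
E
```

```text
t 41.65 pos [ 458.7 -294.    89.6] rpy [-1.798e+02 -1.000e-01  6.950e+01] need world mm [1.561e+02 5.780e+02 4.000e-01]
delta [[3.3, -0.3, 0.0], [3.3, -0.2, 0.0], [3.3, -0.0, 0.0], [3.3, 0.1, 0.0], [3.3, 0.2, 0.0], [3.3, 0.3, 0.0], [3.3, 0.5, 0.0], [3.3, 0.6, 0.0], [3.2, 0.7, 0.0], [3.2, 0.9, 0.0], [3.2, 1.0, 0.0], [3.1, 1.1, -0.0], [3.1, 1.2, -0.0], [3.0, 1.4, -0.0], [3.0, 1.5, -0.0], [2.9, 1.6, -0.0], [2.8, 1.7, -0.0], [2.8, 1.8, -0.0]]
turn each [-0.   -0.   -0.04]
```

View pics/c23.png

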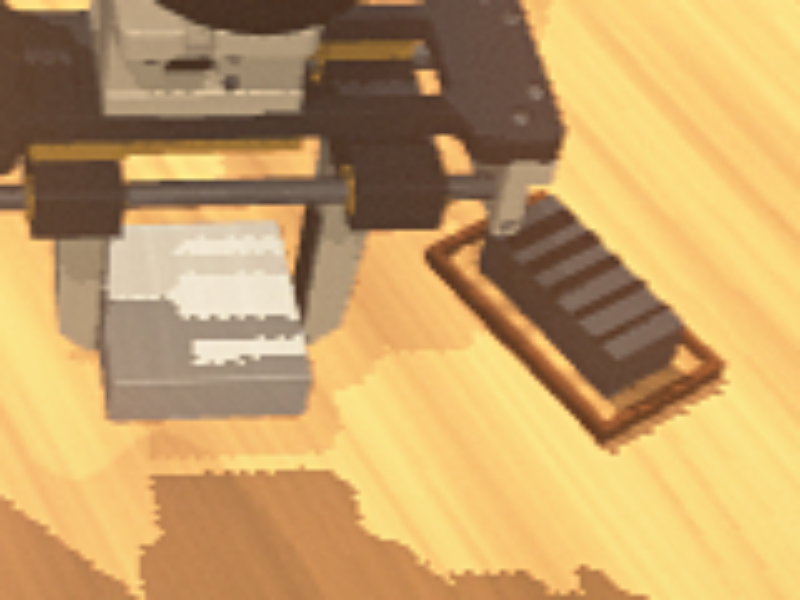

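>>> servo_tool(delta_pos=[[1.5,-0.1,0],[2.6,-0.2,0],[3.4,0,0],[3.6,0.1,0],[3.6,0.2,0],[3.6,0.3,0],[3.6,0.5,0],[3.6,0.6,0],[3.6,0.8,0],[3.5,0.9,0],[3.5,1.0,0],[3.5,1.2,0],[3.4,1.3,0],[3.4,1.5,0],[3.2,1.6,0],[2.8,1.6,0],[2.0,1.2,0],[1.0,0.6,0],[0,0,0]], turn=[[0,0,-0.02],[0,0,-0.04],[0,0,-0.045],[0,0,-0.045],[0,0,-0.045],[0,0,-0.045],[0,0,-0.045],[0,0,-0.045],[0,0,-0.045],[0,0,-0.045],[0,0,-0.045],[0,0,-0.045],[0,0,-0.045],[0,0,-0.045],[0,0,-0.04],[0,0,-0.04],[0,0,-0.02],[0,0,0],[0,0,0]])

```text
clock: 44.08
eef_pos: [0.574, 0.3071, 0.0765]
tool_rot: [-178.4, -1.4, 112.0]
wrist_force: [-0.3, -0.6, -5.7]
grip_width: 0.705
```

```bash
python3 go.py .6148 .284 .035 110.5 5
```

```text
t 44.08 pos [574.  307.1  76.5] rpy [-178.4   -1.4  112. ] need world mm [ 40.8 -23.1 -41.5]
delta [[-0.8, 0.6, 0.8], [-0.7, 0.6, 0.8], [-0.7, 0.6, 0.8], [-0.7, 0.6, 0.8], [-0.7, 0.6, 0.8]]
turn each [-0.006 -0.005  0.005]
```

>>> servo_tool(delta_pos=[[-1.0,0.8,0],[-1.3,1.0,0],[-1.0,0.8,0],[-0.4,0.4,0.2],[0,0,0.5],[0,0,0.5],[0,0,0]], turn=[[-0.015,-0.012,0.01],[-0.01,-0.008,0.01],[0,0,0],[0,0,0],[0,0,0],[0,0,0],[0,0,0]])

```text
clock: 44.95
eef_pos: [0.6182, 0.2774, 0.062]
tool_rot: [-179.8, -0.1, 110.5]
wrist_force: [0.5, 0.2, -4.9]
grip_width: 0.701
```

```bash
python3 go.py .6148 .284 .03 110.5 5
```

```text
t 44.95 pos [618.2 277.4  62. ] rpy [-1.798e+02 -1.000e-01  1.105e+02] need world mm [ -3.4   6.6 -32. ]
delta [[0.1, -0.0, 0.6], [0.1, -0.0, 0.6], [0.1, -0.0, 0.6], [0.1, -0.0, 0.6], [0.1, -0.0, 0.6]]
turn each [-0.001 -0.    -0.   ]
```

>>> servo_tool(delta_pos=[[0.6,0,0.4],[0.1,0,0.8],[0,0,1.0],[0,0,0.8],[0,0,0.3],[0,0,0]], turn=[[-0.003,-0.002,0],[0,0,0],[0,0,0],[0,0,0],[0,0,0],[0,0,0]])

```text
clock: 45.7
eef_pos: [0.6144, 0.2854, 0.026]
tool_rot: [-179.9, 0.0, 110.6]
wrist_force: [-0.1, 0.6, -5.0]
grip_width: 0.707
```

```bash
python3 go.py .6148 .284 .02 110.5 1;python3 - <<'E'
from fit import *
s=load("side");im=cv2.resize(s["pixels"][100:220,270:430,::-1],None,fx=5,fy=5)
cv2.imwrite("pics/c24.png",im)
E
```

```text
t 45.7 pos [614.4 285.4  26. ] rpy [-179.9    0.   110.6] need world mm [ 0.4 -1.4 -6. ]
delta [[-0.1, -0.0, 0.6]]
turn each [-0.002  0.001  0.001]
```

View pics/c24.png

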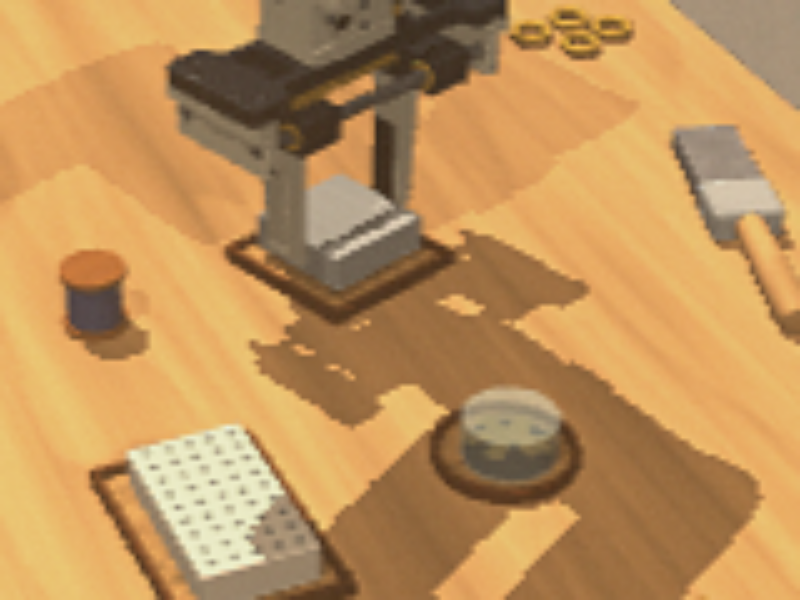

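The block (side px about 343,150) is over the square tray with room all round. Lowering it.

>>> servo_tool(delta_pos=[[-0.1,0,0.3],[0,0,0.2],[0,0,0.2],[0,0,0.2],[0,0,0.2]], turn=[[0,0,0],[0,0,0],[0,0,0],[0,0,0],[0,0,0]])

```text
clock: 46.38
eef_pos: [0.6157, 0.2844, 0.0199]
tool_rot: [180.0, 0.1, 110.6]
wrist_force: [-5.2, -1.8, 7.1]
grip_width: 0.706
```

>>> servo_tool(delta_pos=[[0,0,0.2],[0,0,0.2]], turn=[[0,0,0],[0,0,0]])

```text
clock: 46.62
eef_pos: [0.6157, 0.2844, 0.0199]
tool_rot: [179.9, 0.1, 110.6]
wrist_force: [-3.7, -1.4, 7.4]
grip_width: 0.703
```

>>> servo_tool(delta_pos=[[0,0,0],[0,0,0],[0,0,0],[0,0,0],[0,0,0]], turn=[[0,0,0],[0,0,0],[0,0,0],[0,0,0],[0,0,0]], jaw=9.0)

```text
clock: 47.25
eef_pos: [0.6182, 0.2851, 0.0225]
tool_rot: [179.5, 0.1, 110.6]
wrist_force: [-0.6, -0.2, -0.3]
grip_width: 0.966
```

>>> servo_tool(delta_pos=[[0,0,-1.0],[0,0,-2],[0,0,-3],[0,0,-3],[0,0,-3],[0,0,-1.5],[0,0,0]], turn=[[0,0,0],[0,0,0],[0,0,0],[0,0,0],[0,0,0],[0,0,0],[0,0,0]], jaw=9.3)

```text
clock: 48.12
eef_pos: [0.6171, 0.285, 0.164]
tool_rot: [179.5, 0.1, 110.6]
wrist_force: [0.6, -0.4, 0.4]
grip_width: 0.999
```

>>> servo_tool(delta_pos=[[1.5,-1,-0.5],[2.5,-1,-0.5],[3,-2,-0.5],[3,-2,-0.5],[3,-2,-0.5],[3,-2,-0.5],[1.5,-1,0],[0,0,0],[0,0,0]], turn=[[0,0,0],[0,0,0],[0,0,0],[0,0,0],[0,0,0],[0,0,0],[0,0,0],[0,0,0],[0,0,0]])

```text
clock: 49.25
eef_pos: [0.4368, 0.4141, 0.1839]
tool_rot: [-179.4, 0.1, 110.7]
wrist_force: [1.0, 1.1, 0.7]
grip_width: 1.001
```

```bash
python3 - <<'E'
from h import *
s=load("side");t=load("top");cv2.imwrite("pics/c25.png",cv2.resize(s["pixels"][110:350,270:510,::-1],None,fx=2.5,fy=2.5))
cv2.imwrite("pics/t25.png",cv2.resize(t["pixels"][100:240,160:480,::-1],None,fx=2.5,fy=2.5))
from plant import monitor;o=monitor.observe();print(o["clock"],o["joint_velocities"],o["eef_pos"])
E
```

```text
49.35 [-0.34376863 -0.10540425 -0.16904605  0.04040428  0.01638701  0.29406978] [0.43711474 0.41389254 0.18401906]
```

View pics/c25.png

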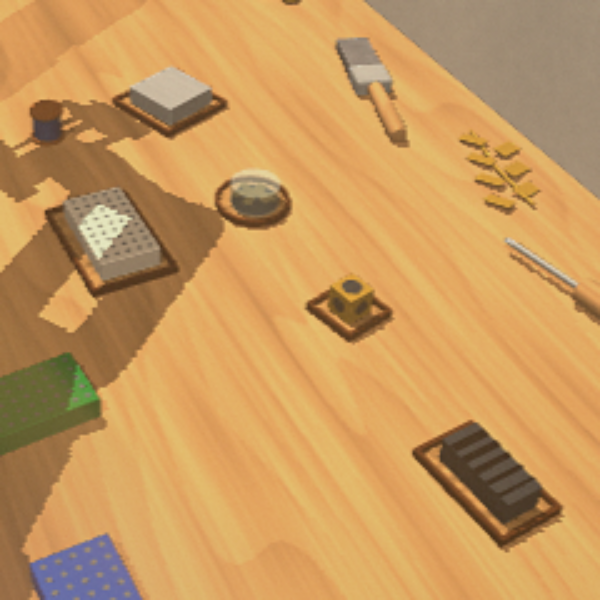

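View pics/t25.png

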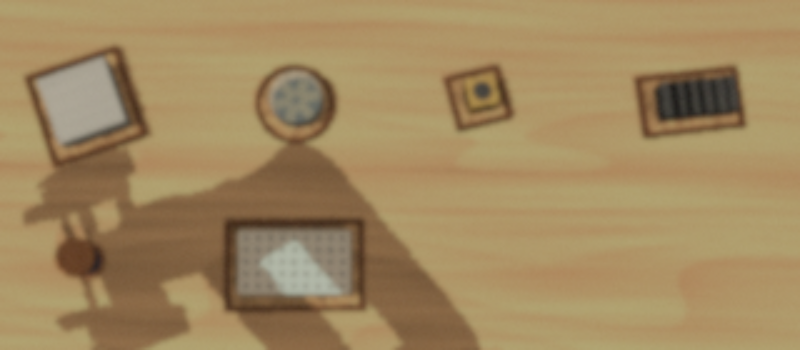

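```bash
python3 - <<'E'
from fit import *
T=load("top");S=load("side")
R=np.radians
L=[((.6148,.284),20.6,92,92,66,66,22),((.466,.0835),.5,86,130,60,104,22),((.627,-.291),7.5,60,98,34,72,24),((.6283,-.0875),15.5,54,54,28,28,28)]
for s,o,r,n in((T,(0,0),(110,240,160,480),"t"),(S,(1,.9),(110,350,270,510),"s")):
    f=2.5 if n=="t" else 3.2; f=2.5
    im=cv2.resize(s["pixels"][r[0]:r[1],r[2]:r[3],::-1],None,fx=f,fy=f)
    def d(P,c):
        q=proj(s,P)+o;cv2.polylines(im,[np.int32((q-[r[2],r[0]]+.5)*f*16)],True,c,1,cv2.LINE_AA,4)
    for c,y,W,H,w,h,t in L:
        d(corners((*c,R(y)),W/1e3,H/1e3,.008),(255,0,0));d(corners((*c,R(y)),w/1e3,h/1e3,.004+t/1e3),(0,0,255))
    a=np.linspace(0,6.28,60)
    for rr,z,c in((.038,.008,(255,0,0)),(.025,.028,(0,0,255))): d(np.c_[.62+rr*np.cos(a),.088+rr*np.sin(a),0*a+z],c)
    cv2.imwrite(f"pics/ov_{n}.png",im)
E
```

```text
(no output)
```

View pics/ov_t.png

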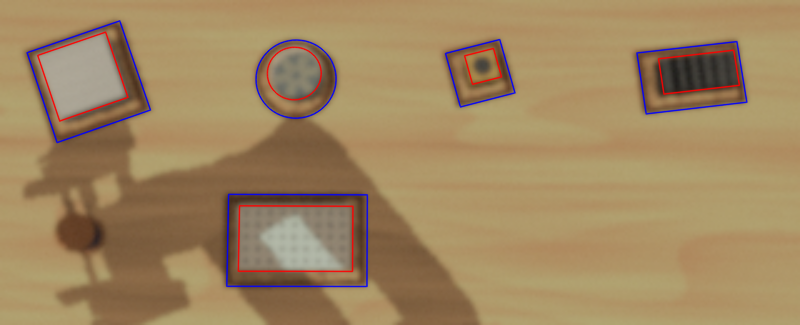

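View pics/ov_s.png

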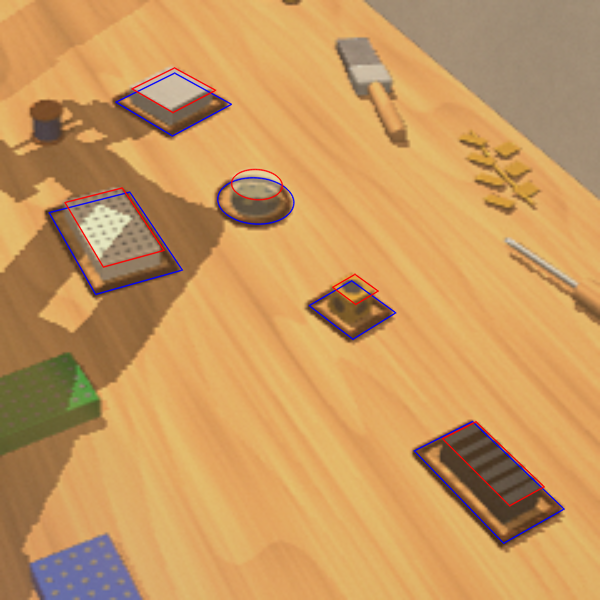

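The measured outlines (red is the expected centred thing, blue the tray) coincide to 1–2 px (2–3 mm) in both views. All five lie flat and inside, and the gripper is clear.

```bash
python3 -c "
from plant import arm
print(arm.close_job())"
```

```text
the job is handed in; nothing more can be done
None
```

I took both piles apart and set each of the five things in its own tray: cube, dish, soldering brick, swage block, then steel bench block. I handed the job in at about 49.5 s of the 136 s allowed. Nothing was dropped, and the look-alikes were not touched. `close_job` gives no verdict.

**Final checks:** Overlays on the last top and side pictures show every thing inside its tray, level, and within about 2–3 mm of centre (limit 14 mm). Heights at release put the undersides about 4 mm above the bench, which is the floor level. The gripper was clear of everything, about 0.18 m up.

**Disagreements and weaker evidence:**
- **Camera offset:** The side camera read about 1 px (roughly 2 mm) off against the robot's own fingertips. I corrected for this and relied more on the top camera.
- **Dish position:** My first side-view estimate was about 8 mm off because the glass wall is clear. The top view and an overlay put it right before I gripped it.
- **Floor contact:** Contact was clear for the swage and bench blocks (about 7 N) and slight for the cube. The force showed no contact for the dish and brick, so I went by height and the pictures there.

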